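Seat the rotor in the mini centrifuge

TASK

The small centrifuge on the right has been cleaned and needs its rotor back. Pick the rotor up by its black knob, lower it upright over the drive spindle in the bowl and, pressing only lightly, turn it until its slots drop over the spindle's cross bar and it sits fully home; then let go of it and close the lid. The spindle bearing is delicate: never press, knock or drop the rotor hard on it and force nothing on the machine, and leave the bottle and the sample cups where they stand.

Things in the scene. Friction and masses are not known exactly. Their poses are not given: they have to be found in the camera images.
- rotor_center (a point): Middle of the loose rotor (0.18 to 0.29 kg, upright on the bench): on its axis (z, up), 32 mm above its underside. A pale aluminium disc 85 mm across, 8 to 30 mm above the underside, with eight round tube places; on top a fluted black knob on the axis, 24 mm across, from 2 mm below this point to 32 mm above it: grasp that.
- rotor_foot (a point): Centre of the rotor's underside. The hub foot, 36 mm across, has a bore 13 mm across and 29 mm deep and four slots with a small bevel, 6.5 mm wide and 8 mm deep, along the rotor's +x, +y, -x, -y axes: a quarter turn brings the same fit again.
- spindle_seat (a point): In the small white round centrifuge (144 mm across, fixed): spindle axis at the top of its 38 mm flange, 52 mm above the bench, where the rotor's underside rests when home (rotor centre 32 mm above this point). A flat cross bar 5 mm wide, 30 mm long, tops out 5.7 mm above the flange: a rotor whose slots miss it stops 5.7 mm high. x: to the machine's back, z up (of the housing, not the bar).
- spindle_tip (a point): Coned tip of the upright 11 mm spindle shaft, 27 mm above the seat, in an open bowl 118 mm wide inside, rim 98 mm above the bench. The bar's angle is random and not reported: find it by turning the rotor, at most a quarter turn; it drops in within about 0.05 rad. Motor drag 0.05 N m: pressed over about 15 N the rotor drags the spindle round with it. The bearing stands at most 40 N.
- lid_hinge (a point): Middle of the lid's hinge line, 98.5 mm above the bench, 78 mm behind the spindle axis; fixed. x points to the back of the machine, y along the hinge line.
- lid_tab (a point): Middle of the grey finger tab (20 x 40 x 6 mm) at the lid's free edge, 157 mm from the hinge line. z is the lid's outward normal: up when shut, to the machine's back when open. The lid is a smoky clear round dome, 144 mm across; its outer face lies 21 mm beyond this point along z.
- lid (a joint): Opening angle of the lid, rad: 0 shut, 1.75 wide open, where it leans back past upright on its stop, its free edge 250 mm above the bench. Pushed forward from behind to below about 1.3 it sinks shut by itself in about two seconds (damped hinge). A rotor that is not home keeps it slightly open.
- oil_bottle_center (a point): Bystander: a brown glass dropper bottle with black dropper cap, 38 mm across, 124 mm tall, standing loose between the stove and the slide tray; point half-way up, 62 mm above the bench.
- blue_cup_center (a point): Bystander: a white sample cup with a blue lid, 48 mm across, 60 mm tall, standing loose between the stove and the slide tray, in front of the bottle; point half-way up, 30 mm above the bench.
- white_cup_center (a point): Bystander: a white sample cup with a white lid, 48 mm across, 60 mm tall, standing loose in front of the stove, to the left; point half-way up, 30 mm above the bench.

How it is judged:
On the way, in this order (a step that is already met when the one before it is completed fails the run):
1. the rotor is fully home on the spindle, its slots over the cross bar (z of rotor_center in the frame of spindle_seat below 0.0345 m and horizontal distance between rotor_center and spindle_seat below 0.004 m and angle between rotor_center's own z axis and vertical below 0.06 rad), for 0.2 s.
2. the lid is shut over the seated rotor (all of step 1 and value of joint lid below 0.04 rad), for 0.2 s.
At the end, for the whole second after the job is handed in: The rotor sits home on the spindle (its centre less than 34.5 mm above the seat, 4 mm from its axis, tilted less than 0.06 rad), the lid is shut (below 0.04 rad), and the bottle and cups are within 30 mm of where they stood (all of step 2 and distance of each of oil_bottle_center, blue_cup_center, white_cup_center from where it was at the start of the episode below 0.03 m); the robot touches nothing.
It fails at once if the rotor is pressed or knocked on the centrifuge or its spindle with more than 40 N (contact force between rotor and mini_centrifuge above 40 N).
It fails at once if the arm presses on the centrifuge or its lid with more than 40 N (contact force between the arm and mini_centrifuge above 40 N).
It fails at once if the bottle or a cup is pushed more than 30 mm away or knocked over (distance of any of oil_bottle_center, blue_cup_center, white_cup_center from where it was at the start of the episode above 0.03 m or angle between any of oil_bottle_center, blue_cup_center, white_cup_center's own z axis and vertical above 0.5 rad).
It also fails if it takes over 70 s, if anything falls off the work surface, if the arm or the gripper's body presses on something with over 40 N, if the wrist force passes 120 N, or if a joint passes its speed limit or range.

ROBOT

A 7-joint arm with a two-finger parallel gripper is mounted at the origin on a cart in front of the work surface, level with it; the furniture and walls round the work are solid. World frame = base frame: x ahead of the robot, y to its left, z up, the work surface at z = 0. Lengths are in m, angles in rad, forces in N, time in s.
With the tool pointing down it reaches from about 0.4 to 0.85 m from the base axis. Payload 10.4 kg.
Tool frame: the origin (TCP) lies on the centre line of the jaws, within the pads' length; the fingertips stand 19 mm ahead of it and the grasp point (between the pads) is the TCP (tip_reach is the distance from the TCP to the fingertips, in m); x points along the fingers, y is the direction in which the jaws open and shut, and the axes are right-handed (so a half turn about x gives the same grasp; the last joint's range is limited). The gripper opens to 87 mm and grips with 3 to 60 N. Pads are 19 mm wide; open, the fingers measure 117 mm over their backs; the gripper's body (75 mm by 190 mm) begins 51 mm behind the grasp point.
Start: joints at [-1.305, 0.332, -0.065, 1.46, 0.022, 1.35, -0.088], TCP at [0.178, 0.599, 0.242] pointing down, gripper open.
Joint ranges: [-2.6, 2.6], [-0.5, 2.12], [-1.47, 1.34], [0.16, 2.42], [-1.27, 4.41], [0.06, 2.06], [-2.6, 2.6]. Speed limits (rad/s): [2.22, 2.22, 2.79, 2.79, 3.14, 3.14, 3.14].

INTERFACE

Orientations are given as a unit quaternion [x, y, z, w].
In Python, from bench import sense, camera, finish_job, tip_reach gives the robot as it stands.
- The arm moves only by the tool play_rows, never from a script. Its argument "rows" is a list of rows, each a list of 3 entries, a list of its own where there are three numbers: the shift along the tool's x, y, z in mm, then the turn about the tool's x in degrees, then the closure in counts, from 0 (fully open) to 255 (shut). A call has 1 to 5 rows; each row shifts and turns the commanded pose from where the row before left it, along the tool's axes as they then stand; what a row does not reach is not made up. A row lasts 1/8 s, in which the tool goes at most 62.5 mm and 10.7 degrees, less where a joint would pass 70% of its speed; a pose out of reach is approached as far as the arm can. A call is refused whole if a number of a shift passes 62.5 or a number of a turn 10.7, either way. A call with a gripper value outside its range is refused whole. The fingers move at their own pace and stop on an object; "squeeze" is the grip in N (left out, the last holds). Time passes only in rows, so rows that do not move let the fingers close. It gives the time, the measured TCP pose, the force and the opening at its end, in the units of the state.
- sense(): the state, without advancing time (a new reading comes with each control period).
- camera(name): name is "side" or "top"; returns a dict with "pixels" (384x512x3 uint8, red, green, blue), "camera_matrix" (3x3 intrinsics, pixels), "camera_from_world" (4x4, takes a point from world to camera coordinates). Camera axes: x right, y up, looking along -z (the intrinsics and any distortion apply to the point x, -y, -z); pixel columns grow to the right and rows downward; lengths in m; the calibration is good to about 2 mm. A picture is of the moment at which its call begins. There is no depth.
- finish_job(): hands the job in, once; it reports no verdict.
The state is a dict: "clock": time; "q": joint angles; "dq": joint speeds; "effort": joint torques, N m; "eef_pos": TCP position; "eef_rot": TCP orientation; "ft_force": force on the tool from outside, world axes, zero at the start; "torque": the same for the moment, N m; "gripper_width": finger opening in m.
Only numpy, scipy, OpenCV 4.12 (cv2) and the standard library are available. Lean on these libraries where they do the work, as an engineer would, in place of code of your own. Each camera call takes 0.05 s, during which the arm holds its last target.

## Working session

There is one attempt and no reset: what is moved stays moved. The work goes in short steps, Python scripts to look and compute and a tool call to move; the robot and the scene stay as the last step left them, time stands still between calls to the robot, and variables do not carry over. Pictures are saved under pics/ and viewed, and the job is handed in when it is done.

Besides the shell and the picture viewer there is one more tool, called after "Request:" as a command line: name --argument value ..., lists and objects as JSON in quotes. play_rows: Moves the arm, as the interface text tells. Its arguments: {"type":"object","properties":{"rows":{"type":"array","items":{"type":"array"}},"squeeze":{"type":"number"}},"required":["rows"]}

```bash
mkdir -p pics; ls; python3 - <<'E'
from bench import sense,camera,tip_reach
import cv2
s=sense()
for k,v in s.items(): print(k,v)
print(tip_reach)
for n in("side","top"):
    c=camera(n); cv2.imwrite(f"pics/{n}0.png",cv2.resize(c["pixels"][:,:,::-1],(800,600)))
    cv2.imwrite(f"pics/{n}0_raw.png",c["pixels"][:,:,::-1])
    print(n,c["camera_matrix"],c["camera_from_world"],[k for k in c])
E
```

```text
pics
clock 0.0
q [-1.30458018  0.33287238 -0.06467681  1.4609849   0.02159185  1.34985969
 -0.08846323]
dq [ 2.86403071e-03 -2.65066148e-03 -1.40136586e-03 -1.07108032e-03
 -9.28715902e-05 -1.29144497e-03 -1.48152546e-03]
effort [ 1.14723764e-03 -6.23262835e+01  2.56051007e-02 -3.89884472e+01
 -6.13094377e-02  4.01148247e-02  1.58159487e-04]
eef_pos [0.17792179 0.59875724 0.24073272]
eef_rot [ 0.10124223  0.69979784 -0.10224804  0.69969874]
ft_force [0.40839175 0.51911689 0.293902  ]
torque [ 0.02727998 -0.00369132 -0.0115831 ]
gripper_width 0.08723144286533673
0.019
side [[364.62487017   0.         251.48237274]
 [  0.         364.62487017 191.76218222]
 [  0.           0.           1.        ]] [[-0.99975797 -0.02177844  0.00311619  0.47638045]
 [ 0.01550189 -0.59684267  0.80220852 -0.1004418 ]
 [-0.01561098  0.80206267  0.59703582 -0.88050633]
 [ 0.          0.          0.          1.        ]] ['pixels', 'camera_matrix', 'camera_from_world']
top [[401.13459625   0.         253.00281234]
 [  0.         401.13459625 190.35982987]
 [  0.           0.           1.        ]] [[-1.36596767e-01 -9.90626648e-01  4.09481812e-04  4.67935778e-02]
 [ 9.69143247e-01 -1.33548795e-01  2.07186116e-01 -4.88630804e-01]
 [-2.05189402e-01  2.86978002e-02  9.78301459e-01 -9.76116771e-01]
 [ 0.00000000e+00  0.00000000e+00  0.00000000e+00  1.00000000e+00]] ['pixels', 'camera_matrix', 'camera_from_world']
```

View pics/side0.png

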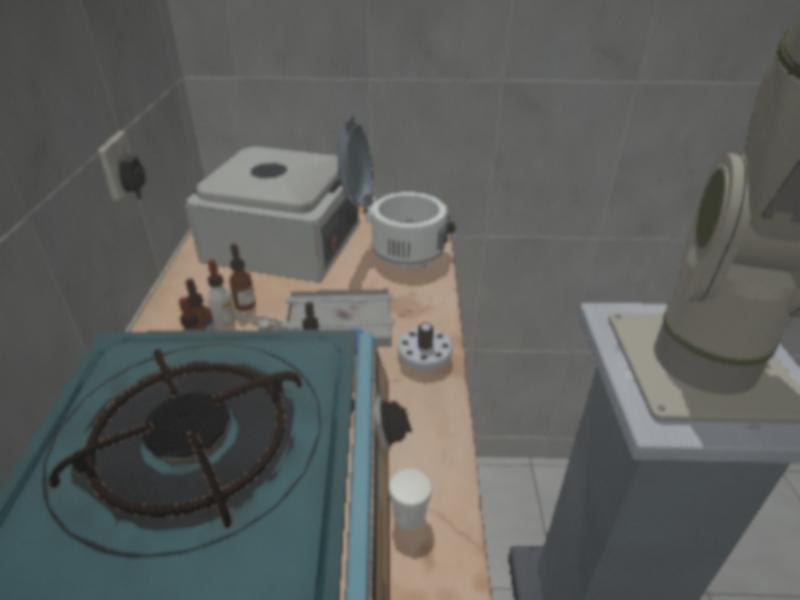

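View pics/top0.png

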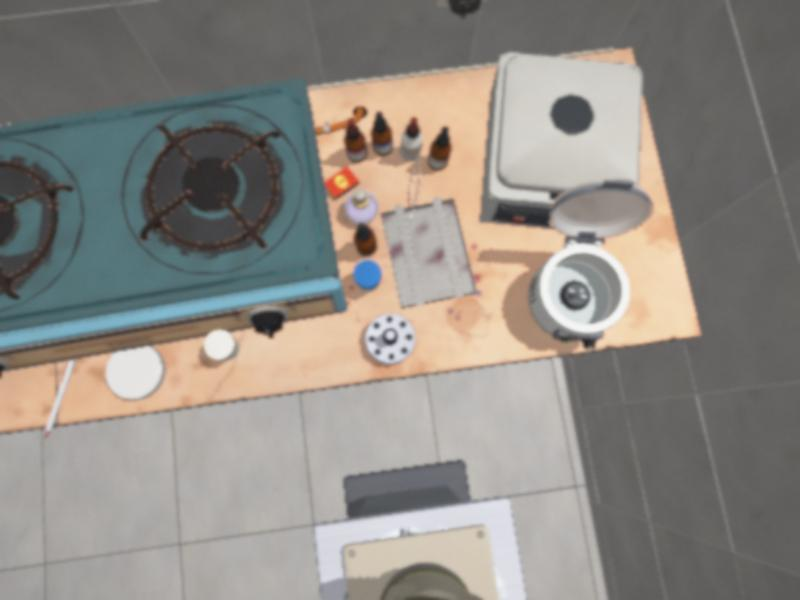

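```bash
cat > h.py <<'E'
import numpy as np,cv2
from bench import sense,camera
from scipy.spatial.transform import Rotation as R
def proj(c,p):
    p=np.atleast_2d(p); T=c["camera_from_world"]; q=p@T[:3,:3].T+T[:3,3]
    K=c["camera_matrix"]; return np.c_[K[0,2]+K[0,0]*q[:,0]/-q[:,2],K[1,2]+K[1,1]*-q[:,1]/-q[:,2]]
def ray(c,uv):
    K=c["camera_matrix"];T=c["camera_from_world"]
    d=np.array([(uv[0]-K[0,2])/K[0,0],-(uv[1]-K[1,2])/K[1,1],-1.]); Rm=T[:3,:3]
    return -Rm.T@T[:3,3],Rm.T@d
def onz(c,uv,z):
    o,d=ray(c,uv); return o+d*(z-o[2])/d[2]
def tri(c1,u1,c2,u2):
    o1,d1=ray(c1,u1);o2,d2=ray(c2,u2)
    s=np.linalg.lstsq(np.c_[d1,-d2],o2-o1,rcond=None)[0]
    a=o1+s[0]*d1;b=o2+s[1]*d2
    return (a+b)/2,np.linalg.norm(a-b)
def crop(c,x0,y0,w,h,k,name):
    im=c["pixels"][y0:y0+h,x0:x0+w,::-1]
    cv2.imwrite(name,cv2.resize(im,None,fx=k,fy=k,interpolation=cv2.INTER_CUBIC))
E
python3 - <<'E'
from h import *
t=camera("top");s=camera("side")
crop(t,220,190,60,50,10,"pics/t_rotor.png")
crop(t,325,110,100,120,5,"pics/t_cent.png")
crop(s,240,190,70,60,10,"pics/s_rotor.png")
crop(s,205,70,100,110,5,"pics/s_cent.png")
E
```

```text
(no output)
```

View pics/t_rotor.png

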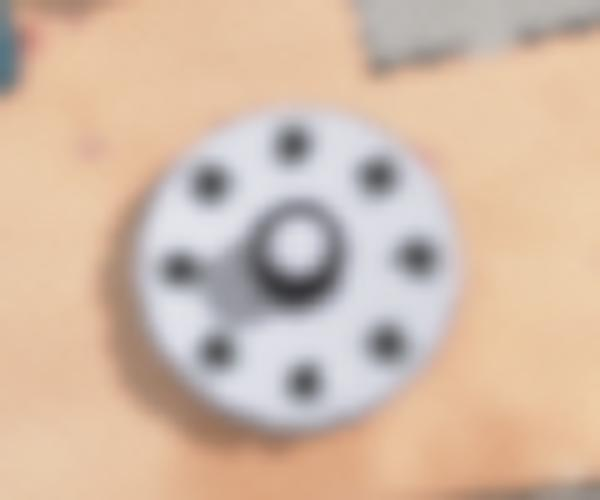

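View pics/t_cent.png

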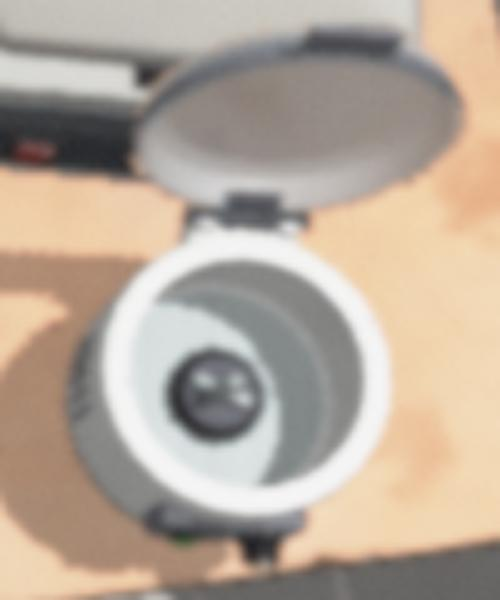

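View pics/s_rotor.png

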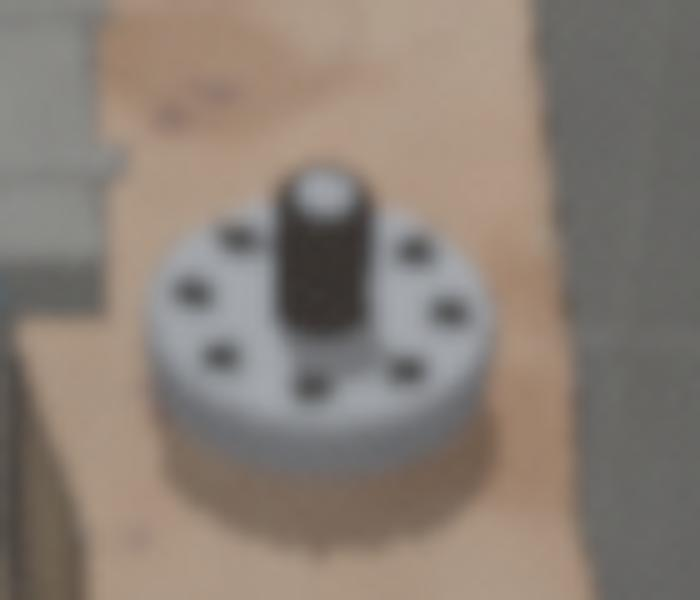

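View pics/s_cent.png

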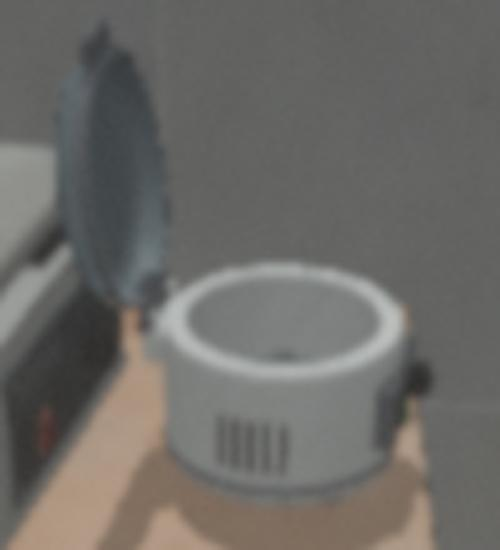

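```bash
python3 - <<'E'
from h import *
t=camera("top");s=camera("side")
f=lambda x,y,k,x0,y0:((x+.5)/k-.5+x0,(y+.5)/k-.5+y0)
kt=f(297,248,10,220,190);dt=f(298.5,263.5,10,220,190)
ks=f(325,193,10,240,190);ds=f(320.5,303.5,10,240,190)
print("knob",onz(t,kt,.064),onz(s,ks,.064),tri(t,kt,s,ks))
print("disc",onz(t,dt,.030),onz(s,ds,.030),tri(t,dt,s,ds))
# rim
ro=f(247,376,5,325,110);ri=f(243,373,5,325,110);fl=f(217,396,5,325,110)
print("rim",onz(t,ro,.098),onz(t,ri,.098),"fl",onz(t,fl,.052))
so=f(284,322,5,205,70); print("rim side",onz(s,so,.098),tri(t,ro,s,so))
h=f(250,208,5,325,110); hs=f(151,290,5,205,70); print("hinge",onz(t,h,.0985),onz(s,hs,.0985),tri(t,h,s,hs))
tb=f(355,40,5,325,110); tbs=f(94,40,5,205,70);print("tab",tri(t,tb,s,tbs))
print(R.from_quat(sense()["eef_rot"]).as_matrix())
E
```

```text
knob [ 0.42838188 -0.00234854  0.064     ] [ 0.42869555 -0.004205    0.064     ] (array([ 0.42848472, -0.00238724,  0.06539668]), np.float64(0.0006269746252906832))
disc [ 0.42942579 -0.002581    0.03      ] [ 0.42852574 -0.00402367  0.03      ] (array([ 0.42891183, -0.00250934,  0.03141004]), np.float64(0.0006197264104897688))
rim [ 0.45395552 -0.31445552  0.098     ] [ 0.45570305 -0.31281287  0.098     ] fl [ 0.45410653 -0.31267919  0.052     ]
rim side [ 0.45423337 -0.31104563  0.098     ] (array([ 0.45426608, -0.31516074,  0.09586667]), np.float64(0.00015385222372956493))
hinge [ 0.53796906 -0.33280979  0.0985    ] [ 0.53522037 -0.34932624  0.0985    ] (array([ 0.53443257, -0.32894642,  0.10897879]), np.float64(0.001375425715159124))
tab (array([ 0.56200428, -0.33498592,  0.25715268]), np.float64(6.874753870592691e-05))
[[-9.32743626e-05  2.84787562e-01  9.58590651e-01]
 [-3.04106560e-04  9.58590603e-01 -2.84787577e-01]
 [-9.99999949e-01 -3.18077085e-04 -2.80616155e-06]]
```

```bash
python3 - <<'E'
from h import *
t=camera("top")
im=np.mean([camera("top")["pixels"].astype(float) for _ in range(4)],0)
t["pixels"]=np.clip((im-30)*1.6,0,255).astype(np.uint8)
crop(t,350,170,36,36,16,"pics/t_sp.png")
t["pixels"]=im.astype(np.uint8)
k=8; x0,y0,w,h=340,150,75,72
a=cv2.resize(t["pixels"][y0:y0+h,x0:x0+w,::-1],None,fx=k,fy=k,interpolation=cv2.INTER_CUBIC)
th=np.linspace(0,2*np.pi,100)
for (r,z,col) in((.072,.098,(0,0,255)),(.059,.098,(0,255,0)),(.019,.052,(255,255,0)),(.0055,.079,(0,255,255))):
    p=np.c_[.4545+r*np.cos(th),-.3135+r*np.sin(th),0*th+z]
    uv=(proj(t,p)-[x0,y0]+.5)*k-.5
    cv2.polylines(a,[np.int32(uv.round())],True,col,1)
cv2.imwrite("pics/ov.png",a)
E
```

```text
(no output)
```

View pics/t_sp.png

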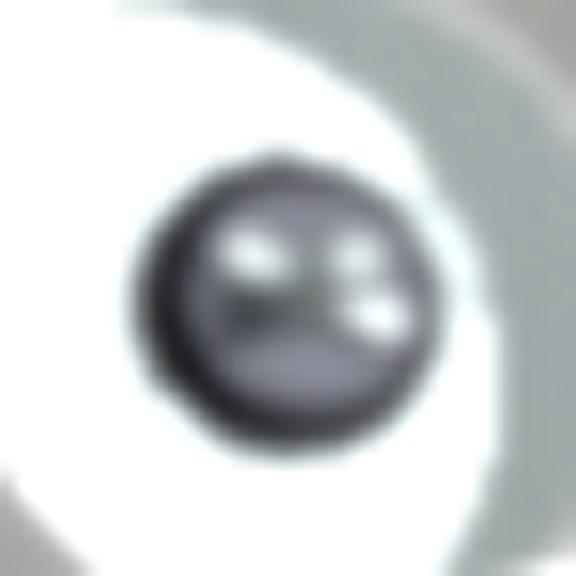

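View pics/ov.png

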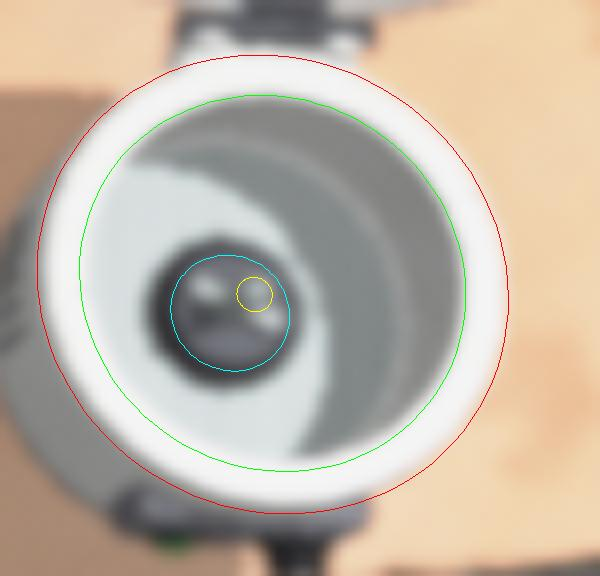

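```bash
cat >> h.py <<'E'
def yaw(q):
    y=R.from_quat(q).as_matrix()[:,1]; return np.degrees(np.arctan2(y[1],y[0]))
def plan(p1,y1,n,p0=None,y0=None,g=0):
    "straight move in n rows to p1,yaw y1 (deg) assuming tool x straight down"
    s=sense(); p0=s["eef_pos"] if p0 is None else np.array(p0); y0=yaw(s["eef_rot"]) if y0 is None else y0
    dy=y1-y0; d=(np.array(p1)-p0)/n; out=[]
    for i in range(n):
        a=np.radians(y0+dy*i/n); Y=np.array([np.cos(a),np.sin(a),0]);X=np.array([0,0,-1.]);Z=np.cross(X,Y)
        out.append([[round(float(v)*1000,1) for v in (d@X,d@Y,d@Z)],round(-dy/n,2),g])
    for i in range(0,n,5): print(out[i:i+5])
E
python3 - <<'E'
from h import *
plan([.40,.35,.22],-0,7)
print()
plan([.4287,-.0025,.16],-85,8,[.40,.35,.22],0)
t=camera("top");s=camera("side")
g=lambda u,v:(u*.64,v*.64)
print(onz(t,g(366,240),.1),onz(t,g(368,275),.06),onz(t,g(219,345),.06))
print("stove corner",tri(t,g(345,300),s,g(368,335)))
print(sense()["clock"])
E
```

```text
[[[3.1, -25.1, 40.5], np.float64(10.49), 0], [[3.1, -17.3, 44.4], np.float64(10.49), 0], [[3.1, -8.9, 46.8], np.float64(10.49), 0], [[3.1, -0.2, 47.7], np.float64(10.49), 0], [[3.1, 8.5, 46.9], np.float64(10.49), 0]]
[[[3.1, 16.9, 44.6], np.float64(10.49), 0], [[3.1, 24.7, 40.8], np.float64(10.49), 0]]

[[[7.5, 3.6, 44.1], 10.62, 0], [[7.5, 11.7, 42.6], 10.62, 0], [[7.5, 19.3, 39.8], 10.62, 0], [[7.5, 26.3, 35.5], 10.62, 0], [[7.5, 32.4, 30.1], 10.62, 0]]
[[[7.5, 37.4, 23.6], 10.62, 0], [[7.5, 41.1, 16.3], 10.62, 0], [[7.5, 43.4, 8.4], 10.62, 0]]
[0.57905132 0.01449318 0.1       ] [0.53188645 0.01905981 0.06      ] [0.45007284 0.2697476  0.06      ]
stove corner (array([0.49914678, 0.05855184, 0.09513297]), np.float64(0.022067027796820852))
0.65
```

Request:
play_rows --rows '[[[3, -25, 40.5], 10.5, 0], [[3, -17.5, 44.5], 10.5, 0], [[3, -9, 47], 10.5, 0], [[3, 0, 47.5], 10.5, 0], [[3, 8.5, 47], 10.5, 0]]'

```text
clock: 1.27
eef_pos: [0.3376, 0.4198, 0.2267]
eef_rot: [0.403, 0.581, -0.402, 0.581]
ft_force: [0.4, -0.2, 0.1]
gripper_width: 0.0871
```

Request:
play_rows --rows '[[[3, 17, 44.5], 10.5, 0], [[3, 25, 41], 10.5, 0], [[7.5, 3.5, 44], 10.6, 0], [[7.5, 11.5, 42.5], 10.6, 0], [[7.5, 19.5, 40], 10.6, 0]]'

```text
clock: 1.9
eef_pos: [0.4111, 0.2162, 0.1979]
eef_rot: [0.619, 0.342, -0.619, 0.342]
ft_force: [0.4, 0.7, 1.4]
gripper_width: 0.0869
```

Request:
play_rows --rows '[[[7.5, 26.5, 35.5], 10.6, 0], [[7.5, 32.5, 30], 10.6, 0], [[7.5, 37.5, 23.5], 10.6, 0], [[7.5, 41, 16.5], 10.6, 0], [[7.5, 43.5, 8.5], 10.6, 0]]'

```text
clock: 2.52
eef_pos: [0.4295, -0.0043, 0.1606]
eef_rot: [0.707, 0.03, -0.706, 0.029]
ft_force: [0.6, 0.5, 0.1]
gripper_width: 0.0869
```

Request:
play_rows --rows '[[[0, 0, 0], 0, 0], [[0, 0, 0], 0, 0]]'

```text
clock: 2.78
eef_pos: [0.4295, -0.0023, 0.1607]
eef_rot: [0.706, 0.033, -0.706, 0.032]
ft_force: [0.8, 0.5, 0.7]
gripper_width: 0.087
```

```bash
python3 - <<'E'
from h import *
s=sense();print(s["eef_pos"],yaw(s["eef_rot"]),R.from_quat(s["eef_rot"]).as_matrix()[:,0],s["q"],s["ft_force"])
plan([.4287,-.0025,.10],-85,2)
E
```

```text
[ 0.42947349 -0.00234036  0.16070961] -84.74320012972724 [ 2.67180972e-04  5.01216803e-04 -9.99999839e-01] [-0.69182013 -0.07399688  0.5783153   2.07840957  0.04427995  1.12523914
 -1.61288647] [0.841917   0.50266065 0.67892331]
[[[30.4, 0.0, 0.4], np.float64(0.13), 0], [[30.4, 0.0, 0.4], np.float64(0.13), 0]]
```

Request:
play_rows --rows '[[[30, 0, 0.5], 0, 0], [[30, 0, 0], 0, 0], [[10, 0, 0], 0, 0], [[0, 0, 0], 0, 0]]'

```text
clock: 3.28
eef_pos: [0.4288, -0.0024, 0.0906]
eef_rot: [-0.706, -0.032, 0.707, -0.032]
ft_force: [0.0, -0.2, -0.9]
gripper_width: 0.0873
```

```bash
python3 - <<'E'
from h import *
t=camera("top");s=camera("side")
crop(t,200,170,100,75,8,"pics/t1.png");crop(s,220,150,100,75,8,"pics/s1.png")
E
```

```text
(no output)
```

View pics/t1.png

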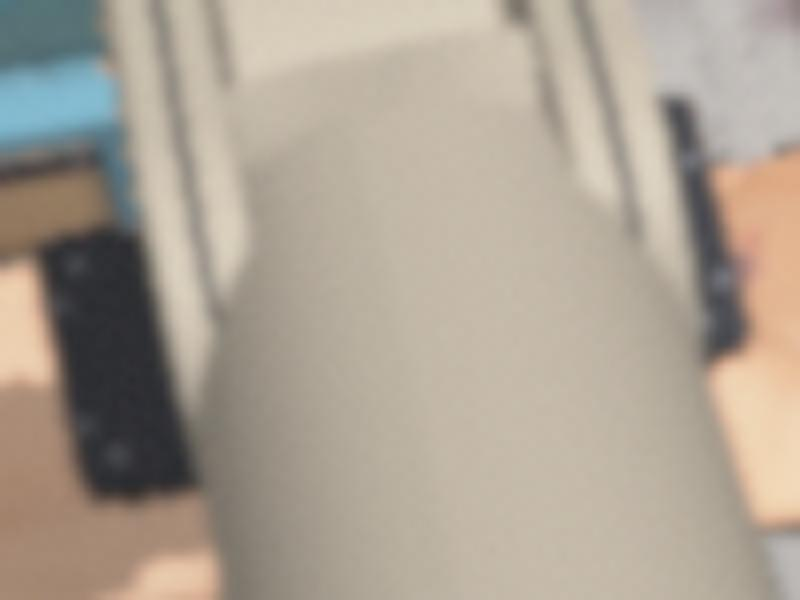

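View pics/s1.png

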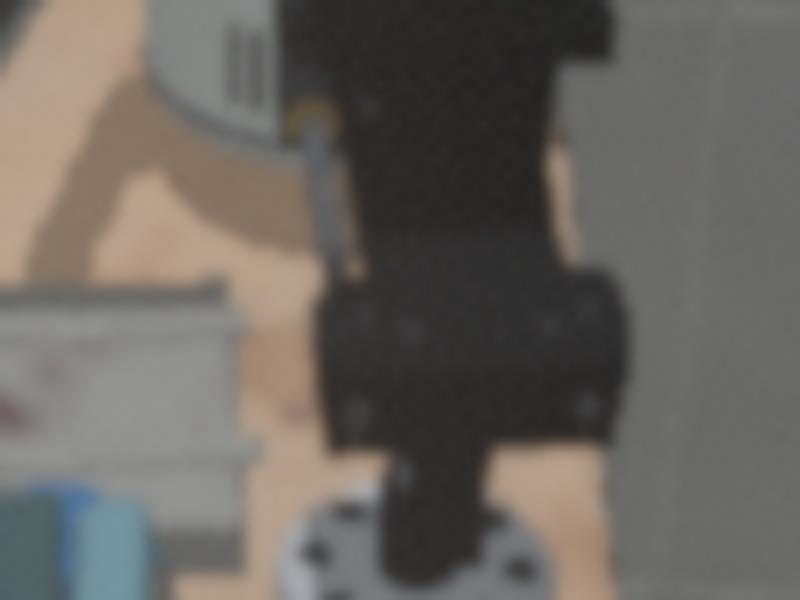

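```bash
python3 - <<'E'
from h import *
s=camera("side")
for p in([.4288,.055,.0716],[.4288,.055,.12],[.4287,-.0025,.03],[.4287,-.0025,.064]): print((proj(s,p)-[220,150])*8)
E
```

```text
[[422.10141091 586.24829001]]
[[429.04861379 448.88003591]]
[[412.33086769 562.55052672]]
[[416.5218638 474.507576 ]]
```

Request:
play_rows --rows '[[[20, 0, 0], 0, 0], [[12, 0, 0], 0, 0], [[4.5, 0, 0], 0, 0], [[0, 0, 0], 0, 150], [[0, 0, 0], 0, 150]]'

```text
clock: 4.05
eef_pos: [0.4292, -0.003, 0.0545]
eef_rot: [0.707, 0.032, -0.706, 0.032]
ft_force: [-0.4, 0.3, -0.0]
gripper_width: 0.0741
```

Request:
play_rows --rows '[[[0, 0, 0], 0, 255], [[0, 0, 0], 0, 255], [[0, 0, 0], 0, 255], [[0, 0, 0], 0, 255], [[0, 0, 0], 0, 255]]' --squeeze 15

```text
clock: 4.68
eef_pos: [0.4289, -0.003, 0.054]
eef_rot: [-0.706, -0.032, 0.706, -0.032]
ft_force: [0.6, -0.6, -0.7]
gripper_width: 0.0251
```

Request:
play_rows --rows '[[[0, 0, 0], 0, 255], [[-10, 0, 0], 0, 255], [[-30, 0, 0], 0, 255], [[-40, 0, 0], 0, 255], [[0, 0, 0], 0, 255]]'

```text
clock: 5.3
eef_pos: [0.4307, -0.0028, 0.1369]
eef_rot: [0.708, 0.032, -0.705, 0.031]
ft_force: [0.5, 0.0, -2.1]
gripper_width: 0.0235
```

Request:
play_rows --rows '[[[-40, 0, 0], 0, 255], [[-20, 0, 0], 0, 255], [[0, 0, 0], 0, 255], [[0, 0, 0], 0, 255]]'

```text
clock: 5.8
eef_pos: [0.4282, -0.0031, 0.1927]
eef_rot: [-0.706, -0.032, 0.707, -0.032]
ft_force: [0.1, 0.1, -2.5]
gripper_width: 0.0238
```

```bash
python3 - <<'E'
from h import *
s=sense();print(s["eef_pos"],yaw(s["eef_rot"]),s["ft_force"],s["torque"],s["gripper_width"])
c=camera("side");crop(c,230,90,100,75,8,"pics/s2.png")
p=s["eef_pos"]
print((proj(c,[p+[0,0,-.056],p+[0,0,-.046],p+[0,0,-.024]])-[230,90])*8)
E
```

```text
[ 0.42819953 -0.00312727  0.19272396] -84.84739424997021 [ 0.13673573  0.06482128 -2.4546552 ] [-0.06598747  0.17057219 -0.03288152] 0.023817360653549217
[[347.9420562  750.04556503]
 [349.36604143 720.39485529]
 [352.57467032 653.58368186]]
```

View pics/s2.png

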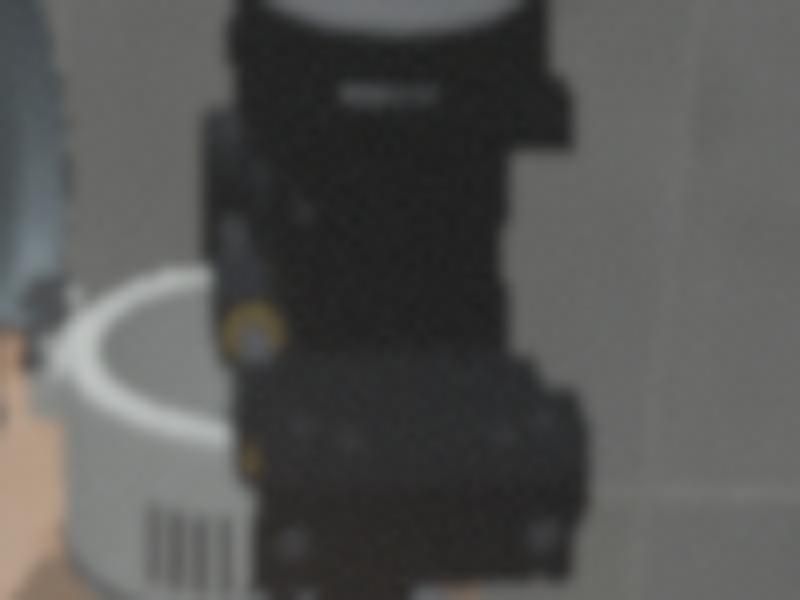

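```bash
python3 - <<'E'
from h import *
P=[sense()["eef_pos"]]
c=camera("side");crop(c,230,150,80,50,10,"pics/s3.png")
P.append(sense()["eef_pos"]);p=np.mean(P,0);print(P)
print((proj(c,[p+[0,0,-.056],p+[0,0,-.046],p+[0,0,-.024]])-[230,150])*10)
E
```

```text
[array([ 0.42815686, -0.00314655,  0.19268675]), array([ 0.42819275, -0.00313899,  0.19278528])]
[[435.03949296 337.47381953]
 [436.82029682 300.41003761]
 [440.83293527 216.89519349]]
```

View pics/s3.png

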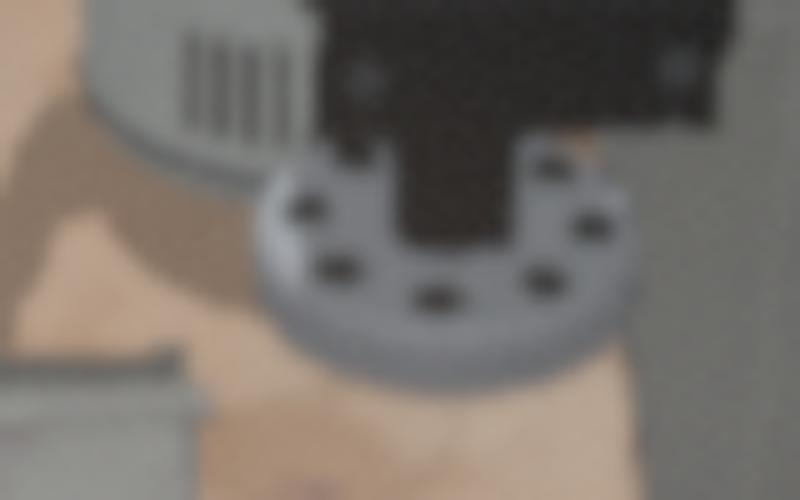

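```bash
python3 - <<'E'
from h import *
from scipy.optimize import least_squares
from scipy.ndimage import map_coordinates
for n in("top","side"):
    c=camera(n); g=cv2.cvtColor(cv2.imread(f"pics/{n}0_raw.png"),cv2.COLOR_BGR2GRAY).astype(float)
    c0=np.array([.4545,-.3135])
    for name,r0,sg in(("inner",.059,1),("outer",.072,-1)):
        pts=[]
        for a in np.linspace(0,2*np.pi,120,endpoint=False):
            rr=np.linspace(r0-.006,r0+.006,61)
            p=np.c_[c0[0]+rr*np.cos(a),c0[1]+rr*np.sin(a),0*rr+.098]
            uv=proj(c,p); v=map_coordinates(g,[uv[:,1],uv[:,0]],order=1)
            d=np.gradient(v)*sg; i=d.argmax()
            if d[i]>1.5 and 3<i<57: pts.append(p[i,:2])
        pts=np.array(pts)
        if len(pts)<20: print(n,name,len(pts)); continue
        f=lambda x:np.hypot(pts[:,0]-x[0],pts[:,1]-x[1])-x[2]
        r=least_squares(f,[*c0,r0],loss="soft_l1",f_scale=.0005)
        print(n,name,len(pts),r.x,np.std(r.fun))
# flange region dark disc top view
E
```

```text
top inner 76 [ 0.4560708  -0.31457549  0.05706697] 0.0005572104314521344
top outer 70 [ 0.45653696 -0.31505621  0.07112292] 0.0010342689261644213
side inner 27 [ 0.45508385 -0.31723807  0.05694593] 0.000981918818780822
side outer 28 [ 0.45666157 -0.31435724  0.0726703 ] 0.0010194402804302167
```

```bash
python3 - <<'E'
from h import *
t=camera("top")
f=lambda x,y,k,x0,y0:((x+.5)/k-.5+x0,(y+.5)/k-.5+y0)
a=onz(t,f(250,255,16,350,170),.0577);b=onz(t,f(375,315,16,350,170),.0577)
print(a,b,"bar?",np.degrees(np.arctan2(*(b-a)[1::-1])),np.linalg.norm(b-a))
print("fl",onz(t,f(305,295,16,350,170),.052),(proj(t,[[.456,-.3147,.052],[.456,-.3147,.0577],[.456,-.3147,.079]])-[350,170]+.5)*16-.5)
H=[(180,269),(210,184),(293,145),(378,175),(417,258),(387,345),(304,382),(218,352)]
c=[onz(t,f(*h,10,220,190),.03)[:2] for h in H]; m=np.mean(c,0);print(m)
for p in c: print(np.degrees(np.arctan2(*(p-m)[::-1]))%45,np.hypot(*(p-m)))
print(-t["camera_from_world"][:3,:3].T@t["camera_from_world"][:3,3])
E
```

```text
[ 0.462649   -0.30536397  0.0577    ] [ 0.4503174  -0.32317359  0.0577    ] bar? -124.69920623379265 0.021662198343484783
fl [ 0.45603971 -0.3146124   0.052     ] [[305.58589989 295.16707118]
 [315.69226535 287.54480002]
 [354.45428785 258.31028957]]
[ 0.42946104 -0.00255328]
39.893999924117665 0.03056473085682625
40.02455613058545 0.03092220973131371
39.83347274363152 0.03103049351595628
40.43694513531022 0.03095317502597126
39.77187511366127 0.03064456298809872
39.31236081149146 0.031104514698257205
39.94758056732704 0.030714669417996453
40.24653246851179 0.030843178018276015
[0.27965628 0.00911131 1.05615482]
```

```bash
python3 - <<'E'
from h import *
plan([.4555,-.3153,.19],-66,8,g=255)
E
```

```text
[[[0.4, 39.2, 0.1], np.float64(-2.36), 255], [[0.4, 39.1, 1.8], np.float64(-2.36), 255], [[0.4, 39.0, 3.4], np.float64(-2.36), 255], [[0.4, 38.9, 5.0], np.float64(-2.36), 255], [[0.4, 38.6, 6.6], np.float64(-2.36), 255]]
[[[0.4, 38.3, 8.1], np.float64(-2.36), 255], [[0.4, 37.9, 9.7], np.float64(-2.36), 255], [[0.4, 37.5, 11.3], np.float64(-2.36), 255]]
```

Request:
play_rows --rows '[[[0, 20, 0], -2.4, 255], [[0.5, 39, 0], -2.4, 255], [[0.5, 39, 2], -2.4, 255], [[0.5, 39, 3.5], -2.4, 255], [[0.5, 39, 5], -2.3, 255]]'

```text
clock: 6.68
eef_pos: [0.4506, -0.1794, 0.1919]
eef_rot: [0.699, 0.105, -0.699, 0.105]
ft_force: [1.1, -0.3, -2.2]
gripper_width: 0.0236
```

Request:
play_rows --rows '[[[0.5, 38.5, 6.5], -2.3, 255], [[0.5, 38, 8], -2.3, 255], [[0, 38, 10], -2.4, 255], [[0, 10, 0], 0, 255], [[0, 0, 0], 0, 255]]'

```text
clock: 7.3
eef_pos: [0.4694, -0.3036, 0.1905]
eef_rot: [-0.691, -0.147, 0.692, -0.147]
ft_force: [-0.9, -0.2, -1.5]
gripper_width: 0.0236
```

```bash
python3 - <<'E'
from h import *
s=sense();print(s["eef_pos"],yaw(s["eef_rot"]),s["q"],s["ft_force"],R.from_quat(s["eef_rot"]).as_matrix()[:,0])
plan([.4555,-.3153,.145],-66,3,g=255)
E
```

```text
[ 0.46944359 -0.30360587  0.19049436] -66.01683583029251 [-0.27861763  0.3040048   0.92342429  1.74568497 -0.25612673  1.2206832
 -0.44031088] [-0.90129048 -0.2134983  -1.47055376] [-1.23765653e-03 -1.40352263e-04 -9.99999224e-01]
[[[15.2, 1.7, 5.8], np.float64(-0.01), 255], [[15.2, 1.7, 5.8], np.float64(-0.01), 255], [[15.2, 1.7, 5.8], np.float64(-0.01), 255]]
```

Request:
play_rows --rows '[[[5, 5, 17.5], 0, 255], [[5, 0, 0], 0, 255], [[5, 0, 0], 0, 255], [[0, 0, 0], 0, 255]]'

```text
clock: 7.8
eef_pos: [0.4557, -0.3145, 0.1756]
eef_rot: [-0.691, -0.148, 0.692, -0.147]
ft_force: [-0.1, 0.5, -2.0]
gripper_width: 0.0237
```

```bash
python3 - <<'E'
from h import *
P=[]
t=camera("top");P.append(sense()["eef_pos"]);c=camera("side");s=sense();P.append(s["eef_pos"]);print(P,yaw(s["eef_rot"]),s["ft_force"],R.from_quat(s["eef_rot"]).as_matrix()[:,0])
crop(t,320,110,100,75,8,"pics/t4.png");crop(c,205,70,100,75,8,"pics/s4.png")
E
```

```text
[array([ 0.45581733, -0.31474173,  0.17582979]), array([ 0.45586921, -0.31494425,  0.17601272])] -65.9121477145063 [ 0.37306736 -0.69470376 -2.5459731 ] [ 5.29798575e-05  1.24729039e-04 -9.99999991e-01]
```

View pics/t4.png

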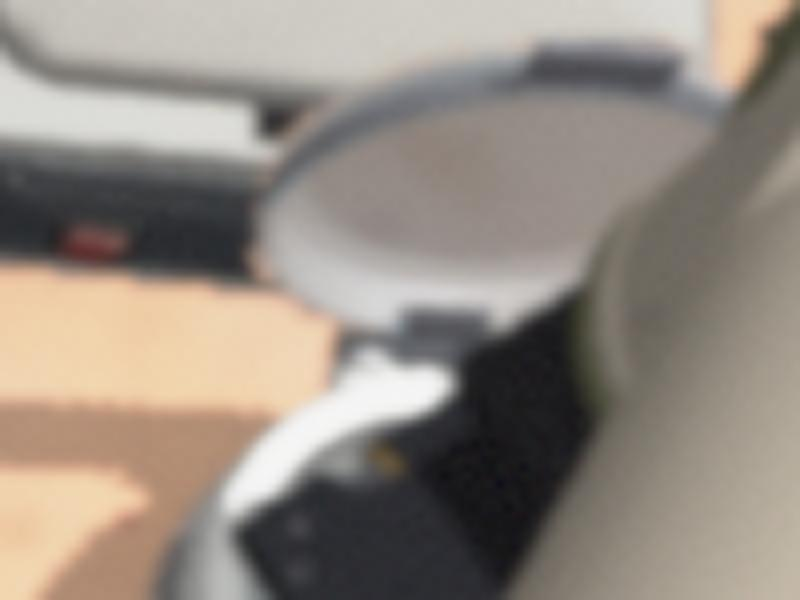

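View pics/s4.png

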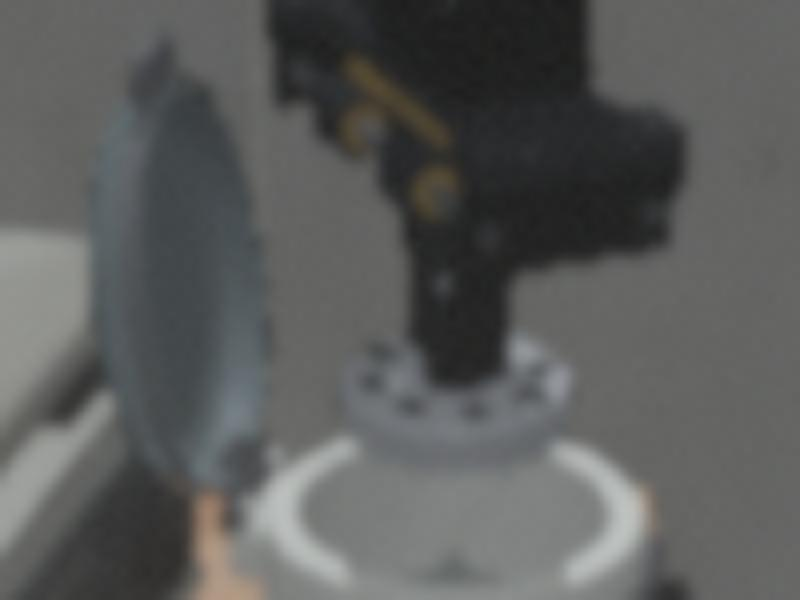

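```bash
python3 - <<'E'
from h import *
c=camera("side")
k=lambda p:(proj(c,p)-[205,70]+.5)*8-.5
for p in([.4555,-.315,.146],[.4595,-.315,.146],[.4555,-.315,.079],[.4555,-.315,.098],[.456,-.315,.079]): print(p,k(p))
E
```

```text
[0.4555, -0.315, 0.146] [[453.76389928 391.07522302]]
[0.4595, -0.315, 0.146] [[442.68291961 390.93825338]]
[0.4555, -0.315, 0.079] [[450.33756379 555.96801766]]
[0.4555, -0.315, 0.098] [[451.28347046 510.44614887]]
[0.456, -0.315, 0.079] [[449.00308396 555.95034469]]
```

Request:
play_rows --rows '[[[15, 0, 0], 0, 255], [[15, 0, 0], 0, 255], [[8, 0, 0], 0, 255], [[0, 0, 0], 0, 255], [[0, 0, 0], 0, 255]]'

```text
clock: 8.57
eef_pos: [0.4557, -0.3155, 0.1382]
eef_rot: [0.692, 0.147, -0.692, 0.147]
ft_force: [0.6, 0.1, -1.8]
gripper_width: 0.0237
```

Request:
play_rows --rows '[[[1, 0, 0], 0, 255], [[1, 0, 0], 0, 255], [[1, 0, 0], 0, 255], [[0, 0, 0], 0, 255]]'

```text
clock: 9.07
eef_pos: [0.4556, -0.3152, 0.1349]
eef_rot: [-0.692, -0.147, 0.692, -0.147]
ft_force: [0.7, 0.1, -2.0]
gripper_width: 0.0233
```

Request:
play_rows --rows '[[[1, 0, 0], 0, 255], [[1, 0, 0], 0, 255], [[0, 0, 0], 0, 255]]'

```text
clock: 9.45
eef_pos: [0.4556, -0.3152, 0.1329]
eef_rot: [-0.692, -0.147, 0.692, -0.147]
ft_force: [0.3, -0.6, -1.8]
gripper_width: 0.0235
```

Request:
play_rows --rows '[[[1, 0, 0], 0, 255], [[1, 0, 0], 0, 255], [[0, 0, 0], 0, 255]]'

```text
clock: 9.82
eef_pos: [0.4556, -0.3152, 0.1309]
eef_rot: [-0.692, -0.147, 0.692, -0.147]
ft_force: [-0.4, -0.3, -1.1]
gripper_width: 0.0239
```

Request:
play_rows --rows '[[[1, 0, 0], 0, 255], [[1, 0, 0], 0, 255], [[0, 0, 0], 0, 255]]'

```text
clock: 10.2
eef_pos: [0.4556, -0.3152, 0.1289]
eef_rot: [-0.692, -0.147, 0.692, -0.147]
ft_force: [0.1, -1.2, -1.9]
gripper_width: 0.0237
```

Request:
play_rows --rows '[[[1, 0, 0], 0, 255], [[1, 0, 0], 0, 255], [[0, 0, 0], 0, 255]]'

```text
clock: 10.58
eef_pos: [0.4555, -0.3152, 0.1269]
eef_rot: [-0.692, -0.147, 0.692, -0.147]
ft_force: [0.6, 0.1, -2.5]
gripper_width: 0.0237
```

Request:
play_rows --rows '[[[1.5, 0, 0], 0, 255], [[1.5, 0, 0], 0, 255], [[1, 0, 0], 0, 255], [[0, 0, 0], 0, 255]]'

```text
clock: 11.08
eef_pos: [0.4556, -0.3152, 0.1229]
eef_rot: [-0.692, -0.147, 0.692, -0.147]
ft_force: [-0.3, -0.4, -1.8]
gripper_width: 0.0234
```

Request:
play_rows --rows '[[[1.5, 0, 0], 0, 255], [[1.5, 0, 0], 0, 255], [[1, 0, 0], 0, 255], [[0, 0, 0], 0, 255]]'

```text
clock: 11.58
eef_pos: [0.4556, -0.3152, 0.1189]
eef_rot: [-0.692, -0.147, 0.692, -0.147]
ft_force: [0.2, -0.3, -2.2]
gripper_width: 0.0238
```

Request:
play_rows --rows '[[[1, 0, 0], 0, 255], [[1, 0, 0], 0, 255], [[1, 0, 0], 0, 255], [[0, 0, 0], 0, 255]]'

```text
clock: 12.08
eef_pos: [0.4556, -0.3152, 0.1159]
eef_rot: [-0.692, -0.147, 0.692, -0.147]
ft_force: [0.1, 0.4, -1.7]
gripper_width: 0.0235
```

```bash
python3 - <<'E'
from h import *
s=sense();print(s["eef_pos"],yaw(s["eef_rot"]),s["ft_force"],s["torque"],R.from_quat(s["eef_rot"]).as_matrix()[:,0])
t=camera("top");c=camera("side")
crop(t,320,110,100,75,8,"pics/t5.png");crop(c,205,70,100,75,8,"pics/s5.png")
E
```

```text
[ 0.45555295 -0.31522639  0.11591801] -65.9475291585764 [ 0.12703749  0.42447616 -1.73166917] [-0.09468734  0.13791789 -0.00358236] [-1.22505645e-04  1.40928948e-04 -9.99999983e-01]
```

View pics/s5.png

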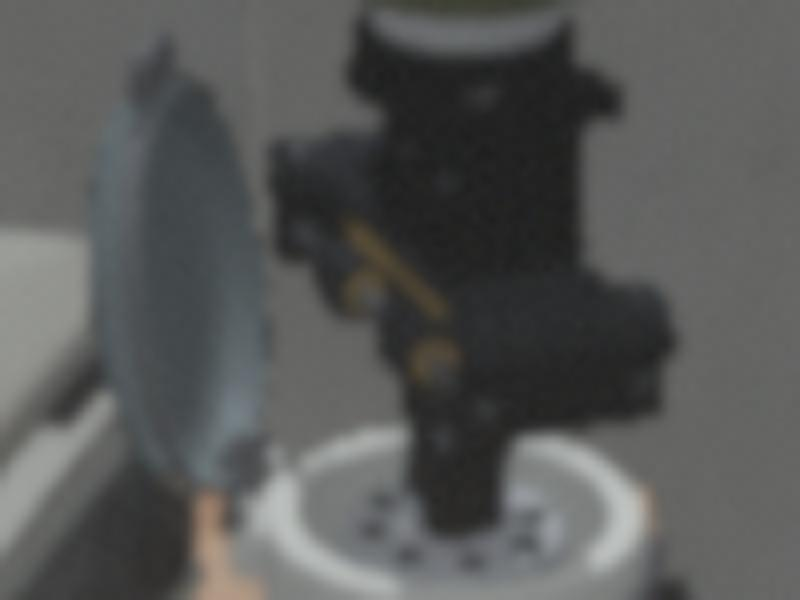

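Request:
play_rows --rows '[[[1, 0, 0], 0, 255], [[1, 0, 0], 0, 255], [[1, 0, 0], 0, 255], [[0, 0, 0], 0, 255]]'

```text
clock: 12.68
eef_pos: [0.4555, -0.3152, 0.1129]
eef_rot: [-0.692, -0.147, 0.692, -0.147]
ft_force: [-0.4, -0.6, -1.1]
gripper_width: 0.0236
```

Request:
play_rows --rows '[[[0.5, 0, 0], 0, 255], [[0.5, 0, 0], 0, 255], [[0, 0, 0], 0, 255]]'

```text
clock: 13.05
eef_pos: [0.4556, -0.3152, 0.1119]
eef_rot: [-0.692, -0.147, 0.692, -0.147]
ft_force: [-0.1, -0.5, -1.9]
gripper_width: 0.0237
```

Request:
play_rows --rows '[[[0.5, 0, 0], 0, 255], [[0, 0, 0], 0, 255]]'

```text
clock: 13.3
eef_pos: [0.4557, -0.3153, 0.1117]
eef_rot: [0.692, 0.147, -0.691, 0.147]
ft_force: [-0.5, 0.4, -0.2]
gripper_width: 0.0235
```

Request:
play_rows --rows '[[[0.3, 0, 0], 0, 255], [[0, 0, 0], 0, 255]]'

```text
clock: 13.55
eef_pos: [0.4558, -0.3153, 0.1115]
eef_rot: [0.692, 0.147, -0.691, 0.147]
ft_force: [-1.3, 1.2, 4.8]
gripper_width: 0.0236
```

Request:
play_rows --rows '[[[0.3, 0, 0], 0, 255], [[0, 0, 0], 0, 255]]'

```text
clock: 13.8
eef_pos: [0.4559, -0.3154, 0.1115]
eef_rot: [0.692, 0.147, -0.691, 0.147]
ft_force: [-2.6, 1.7, 9.0]
gripper_width: 0.0238
```

Request:
play_rows --rows '[[[-0.2, 0, 0], 1, 255], [[0, 0, 0], 2, 255], [[0, 0, 0], 0, 255]]'

```text
clock: 14.18
eef_pos: [0.456, -0.3155, 0.1115]
eef_rot: [0.696, 0.129, -0.695, 0.129]
ft_force: [-0.5, -0.2, 5.1]
gripper_width: 0.0236
```

Request:
play_rows --rows '[[[0, 0, 0], 1, 255], [[0, 0, 0], 1, 255], [[0, 0, 0], 0, 255]]'

```text
clock: 14.55
eef_pos: [0.4561, -0.3156, 0.1116]
eef_rot: [0.698, 0.117, -0.697, 0.117]
ft_force: [-0.4, 0.1, 5.2]
gripper_width: 0.0234
```

Request:
play_rows --rows '[[[0, 0, 0], 1.5, 255], [[0, 0, 0], 1.5, 255], [[0, 0, 0], 0, 255]]'

```text
clock: 14.92
eef_pos: [0.4561, -0.3156, 0.1115]
eef_rot: [0.701, 0.098, -0.7, 0.099]
ft_force: [-0.3, 0.7, 5.4]
gripper_width: 0.0235
```

Request:
play_rows --rows '[[[0, 0, 0], 1.5, 255], [[0, 0, 0], 1.5, 255], [[0, 0, 0], 0, 255]]'

```text
clock: 15.3
eef_pos: [0.4561, -0.3156, 0.1115]
eef_rot: [0.703, 0.08, -0.702, 0.08]
ft_force: [-0.1, -0.6, 4.6]
gripper_width: 0.0236
```

Request:
play_rows --rows '[[[0, 0, 0], 1.5, 255], [[0, 0, 0], 1.5, 255], [[0, 0, 0], 0, 255]]'

```text
clock: 15.68
eef_pos: [0.4561, -0.3156, 0.1116]
eef_rot: [0.705, 0.061, -0.704, 0.062]
ft_force: [0.7, -0.0, 5.2]
gripper_width: 0.0233
```

Request:
play_rows --rows '[[[0, 0, 0], 1.5, 255], [[0, 0, 0], 1.5, 255], [[0, 0, 0], 0, 255]]'

```text
clock: 16.05
eef_pos: [0.4561, -0.3156, 0.1115]
eef_rot: [0.706, 0.043, -0.705, 0.044]
ft_force: [0.1, 0.4, 5.2]
gripper_width: 0.0235
```

```bash
python3 - <<'E'
from h import *
s=sense();print(s["eef_pos"],yaw(s["eef_rot"]),s["ft_force"],s["torque"],s["q"],R.from_quat(s["eef_rot"]).as_matrix()[:,0])
E
```

```text
[ 0.45609871 -0.31559878  0.11152696] -82.98726404184765 [0.0530635  0.40930438 5.15882848] [-0.05217096  0.14203152 -0.00319117] [-0.24988068  0.41593258  0.94459897  1.84191842 -0.38114106  1.07672173
 -0.60919225] [ 1.09361445e-03 -6.83484350e-04 -9.99999168e-01]
```

Request:
play_rows --rows '[[[0, 0, 0], 1.5, 255], [[0, 0, 0], 1.5, 255], [[0, 0, 0], 1.5, 255], [[0, 0, 0], 0, 255]]'

```text
clock: 16.55
eef_pos: [0.4561, -0.3156, 0.1115]
eef_rot: [0.707, 0.015, -0.707, 0.016]
ft_force: [0.4, 0.1, 4.2]
gripper_width: 0.0234
```

Request:
play_rows --rows '[[[0, 0, 0], 1.5, 255], [[0, 0, 0], 1.5, 255], [[0, 0, 0], 0, 255]]'

```text
clock: 16.92
eef_pos: [0.4561, -0.3156, 0.1115]
eef_rot: [0.707, -0.003, -0.707, -0.003]
ft_force: [0.1, -0.3, 5.3]
gripper_width: 0.0234
```

Request:
play_rows --rows '[[[0, 0, 0], 1.5, 255], [[0, 0, 0], 1.5, 255], [[0, 0, 0], 0, 255]]'

```text
clock: 17.3
eef_pos: [0.4561, -0.3156, 0.1115]
eef_rot: [0.707, -0.022, -0.706, -0.021]
ft_force: [0.2, 0.4, 4.9]
gripper_width: 0.0231
```

Request:
play_rows --rows '[[[0, 0, 0], 1.5, 255], [[0, 0, 0], 1.5, 255], [[0, 0, 0], 0, 255]]'

```text
clock: 17.68
eef_pos: [0.456, -0.3156, 0.1115]
eef_rot: [0.706, -0.04, -0.706, -0.04]
ft_force: [-0.4, -0.4, 5.4]
gripper_width: 0.0233
```

```bash
python3 - <<'E'
from h import *
s=sense();print(s["eef_pos"],yaw(s["eef_rot"]),s["ft_force"],s["torque"],R.from_quat(s["eef_rot"]).as_matrix()[:,0])
c=camera("side");crop(c,240,115,50,36,16,"pics/s6.png")
E
```

```text
[ 0.45604077 -0.31555836  0.11147458] -96.51052234428181 [-0.3559077 -0.3630305  5.4232009] [-0.09081552  0.07903266 -0.04934761] [ 9.46344146e-04 -5.89595813e-04 -9.99999378e-01]
```

View pics/s6.png

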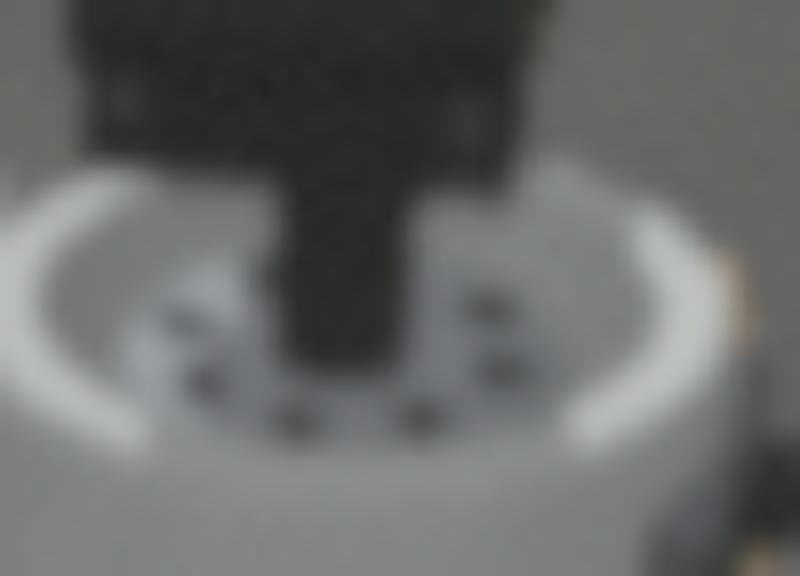

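```bash
python3 - <<'E'
from h import *
c=camera("side")
for b in(28.4,20,35,10,40):
    a=np.radians(b+45*np.arange(8)); p=np.c_[.456+.0308*np.cos(a),-.3156+.0308*np.sin(a),0*a+.0875]
    print(b,((proj(c,p)-[240,115]+.5)*16-.5).round().astype(int).tolist())
E
```

```text
28.4 [[192, 386], [291, 427], [419, 422], [499, 375], [483, 315], [386, 277], [263, 282], [182, 326]]
20 [[183, 375], [268, 422], [397, 426], [490, 386], [493, 326], [408, 282], [284, 277], [191, 316]]
35 [[202, 394], [310, 429], [436, 417], [503, 366], [473, 308], [368, 275], [247, 286], [177, 335]]
10 [[176, 362], [243, 415], [368, 430], [476, 398], [501, 339], [433, 289], [312, 274], [206, 304]]
40 [[211, 400], [324, 430], [447, 413], [504, 359], [464, 302], [354, 274], [235, 290], [175, 341]]
```

Request:
play_rows --rows '[[[0, 0, 0], 2, 255], [[0, 0, 0], 2, 255], [[0, 0, 0], 2, 255], [[0, 0, 0], 0, 255]]'

```text
clock: 18.27
eef_pos: [0.4559, -0.3154, 0.1113]
eef_rot: [0.703, -0.077, -0.703, -0.077]
ft_force: [0.2, -0.8, 4.2]
gripper_width: 0.0236
```

Request:
play_rows --rows '[[[0, 0, 0], 2, 255], [[0, 0, 0], 2, 255], [[0, 0, 0], 0, 255]]'

```text
clock: 18.65
eef_pos: [0.4556, -0.3152, 0.111]
eef_rot: [-0.7, 0.101, 0.7, 0.101]
ft_force: [0.3, -0.0, 4.1]
gripper_width: 0.0234
```

Request:
play_rows --rows '[[[0, 0, 0], 1.5, 255], [[0, 0, 0], 1.5, 255], [[0, 0, 0], 0, 255]]'

```text
clock: 19.02
eef_pos: [0.4554, -0.315, 0.1107]
eef_rot: [-0.697, 0.12, 0.697, 0.12]
ft_force: [0.4, -0.2, -1.8]
gripper_width: 0.0234
```

Request:
play_rows --rows '[[[0, 0, 0], 1.5, 255], [[0, 0, 0], 1.5, 255], [[0, 0, 0], 0, 255]]'

```text
clock: 19.4
eef_pos: [0.4554, -0.3151, 0.1109]
eef_rot: [-0.693, 0.138, 0.694, 0.138]
ft_force: [0.2, -0.4, -3.4]
gripper_width: 0.0236
```

Request:
play_rows --rows '[[[0, 0, 0], 1.5, 255], [[0, 0, 0], 1.5, 255], [[0, 0, 0], 0, 255]]'

```text
clock: 19.77
eef_pos: [0.4556, -0.3152, 0.1111]
eef_rot: [-0.69, 0.156, 0.69, 0.156]
ft_force: [-0.3, 0.1, -1.4]
gripper_width: 0.0234
```

Request:
play_rows --rows '[[[0.5, 0, 0], 0, 255], [[0, 0, 0], 0, 255]]'

```text
clock: 20.02
eef_pos: [0.4556, -0.3152, 0.1106]
eef_rot: [-0.69, 0.156, 0.69, 0.156]
ft_force: [-0.0, 0.1, -2.4]
gripper_width: 0.0237
```

```bash
python3 - <<'E'
from h import *
s=sense();print(s["eef_pos"],yaw(s["eef_rot"]),s["ft_force"],s["torque"],R.from_quat(s["eef_rot"]).as_matrix()[:,0])
E
```

```text
[ 0.45557438 -0.31523283  0.11055952] -115.43899384029869 [-0.03629682  0.07341651 -2.37452905] [0.00784506 0.1850722  0.02025706] [-2.62054865e-05  1.38820432e-04 -9.99999990e-01]
```

Below the bar height with no force: the slots are over the bar. Lower gently.

Request:
play_rows --rows '[[[0.5, 0, 0], 0, 255], [[0.5, 0, 0], 0, 255], [[0, 0, 0], 0, 255]]'

```text
clock: 20.4
eef_pos: [0.4556, -0.3153, 0.1096]
eef_rot: [-0.69, 0.156, 0.69, 0.156]
ft_force: [0.1, -0.1, -1.9]
gripper_width: 0.023
```

Request:
play_rows --rows '[[[0.7, 0, 0], 0, 255], [[0.7, 0, 0], 0, 255], [[0, 0, 0], 0, 255]]'

```text
clock: 20.78
eef_pos: [0.4556, -0.3152, 0.1081]
eef_rot: [-0.69, 0.156, 0.69, 0.156]
ft_force: [0.5, 0.3, -3.0]
gripper_width: 0.0236
```

Request:
play_rows --rows '[[[0.5, 0, 0], 0, 255], [[0.5, 0, 0], 0, 255], [[0, 0, 0], 0, 255]]'

```text
clock: 21.15
eef_pos: [0.4556, -0.3153, 0.1072]
eef_rot: [0.69, -0.156, -0.69, -0.156]
ft_force: [0.0, -0.0, -1.8]
gripper_width: 0.0236
```

Request:
play_rows --rows '[[[0.5, 0, 0], 0, 255], [[0.4, 0, 0], 0, 255], [[0, 0, 0], 0, 255]]'

```text
clock: 21.52
eef_pos: [0.4556, -0.3152, 0.1063]
eef_rot: [-0.69, 0.156, 0.69, 0.156]
ft_force: [0.6, -0.2, -1.1]
gripper_width: 0.0238
```

Request:
play_rows --rows '[[[0.4, 0, 0], 0, 255], [[0, 0, 0], 0, 255]]'

```text
clock: 21.78
eef_pos: [0.4557, -0.3153, 0.106]
eef_rot: [0.69, -0.156, -0.69, -0.156]
ft_force: [-0.4, 1.1, 0.4]
gripper_width: 0.0235
```

Request:
play_rows --rows '[[[0.2, 0, 0], 0, 255], [[0, 0, 0], 0, 255]]'

```text
clock: 22.02
eef_pos: [0.4557, -0.3154, 0.106]
eef_rot: [0.69, -0.156, -0.69, -0.156]
ft_force: [-0.5, 1.1, 4.2]
gripper_width: 0.0236
```

Request:
play_rows --rows '[[[0, 0, 0], 0, 110], [[0, 0, 0], 0, 110], [[0, 0, 0], 0, 110], [[0, 0, 0], 0, 110]]'

```text
clock: 22.52
eef_pos: [0.4556, -0.3152, 0.1056]
eef_rot: [-0.69, 0.156, 0.69, 0.156]
ft_force: [-0.5, 0.1, 1.2]
gripper_width: 0.0476
```

Request:
play_rows --rows '[[[-10, 0, 0], 0, 110], [[-15, 0, 0], 0, 110], [[-20, 0, 0], 0, 110], [[-20, 0, 0], 0, 110], [[0, 0, 0], 0, 110]]'

```text
clock: 23.15
eef_pos: [0.4565, -0.3158, 0.1727]
eef_rot: [0.691, -0.156, -0.689, -0.156]
ft_force: [-0.3, 0.5, -1.4]
gripper_width: 0.0495
```

```bash
python3 - <<'E'
from h import *
s=sense();print(s["eef_pos"],yaw(s["eef_rot"]),s["ft_force"],s["q"])
t=camera("top");c=camera("side")
crop(c,205,70,100,75,8,"pics/s7.png"); crop(t,320,90,100,75,8,"pics/t7.png")
E
```

```text
[ 0.45646752 -0.31580652  0.17271154] -115.43463972909808 [-0.32241408  0.4938305  -1.36951302] [-0.39874948  0.40360044  1.14469884  1.78512581 -0.39425856  1.20612083
 -1.15493304]
```

View pics/s7.png

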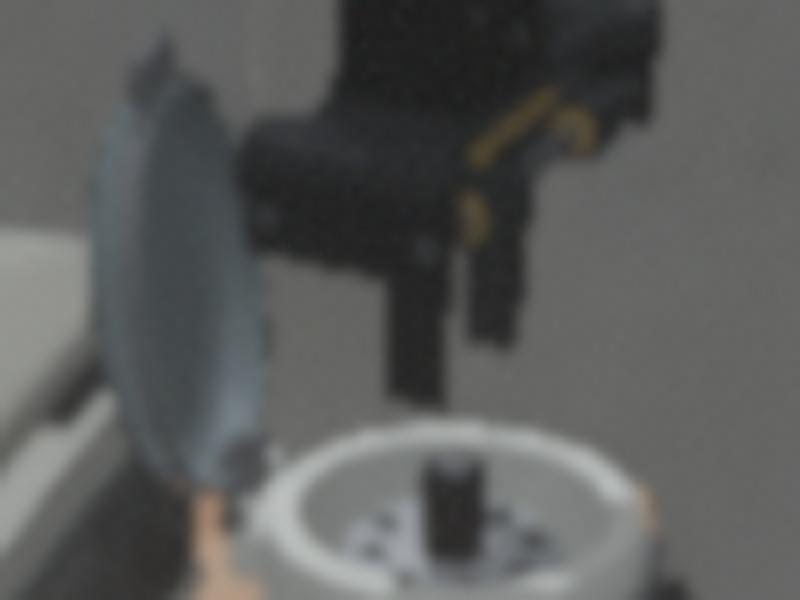

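```bash
python3 - <<'E'
from h import *
t=camera("top");s=camera("side")
g=lambda u,v:(u*.64,v*.64)
print("knob",tri(t,g(572,115),s,g(268,170)))
print("corner fr",tri(t,g(640,190),s,g(345,182)))
print("tab",tri(t,g(612,187),s,g(351,122)))
for p in([.5594,-.3375,.253],[.59,-.344,.22],[.532,-.3315,.0985]): print(p,proj(t,p)/.64,proj(s,p)/.64)
s=sense(); plan([.456,-.316,.33],-102,4,g=255)
E
```

```text
knob (array([ 0.71493977, -0.32693932,  0.16692819]), np.float64(0.0009291623530719262))
corner fr (array([ 0.59380021, -0.43463316,  0.09785533]), np.float64(0.01733592303341874))
tab (array([ 0.55770689, -0.32482372,  0.25944147]), np.float64(0.00015130964453489962))
[0.5594, -0.3375, 0.253] [[619.2758633  186.49516614]] [[350.73174467 123.0873824 ]]
[0.59, -0.344, 0.22] [[611.12324179 174.66855369]] [[334.93763578 139.60591245]]
[0.532, -0.3315, 0.0985] [[585.25004254 239.91395644]] [[368.00568281 203.61958212]]
[[[-40.0, 0.2, -0.3], np.float64(-3.36), 255], [[-40.0, 0.2, -0.2], np.float64(-3.36), 255], [[-40.0, 0.2, -0.2], np.float64(-3.36), 255], [[-40.0, 0.2, -0.2], np.float64(-3.36), 255]]
```

View pics/t7.png

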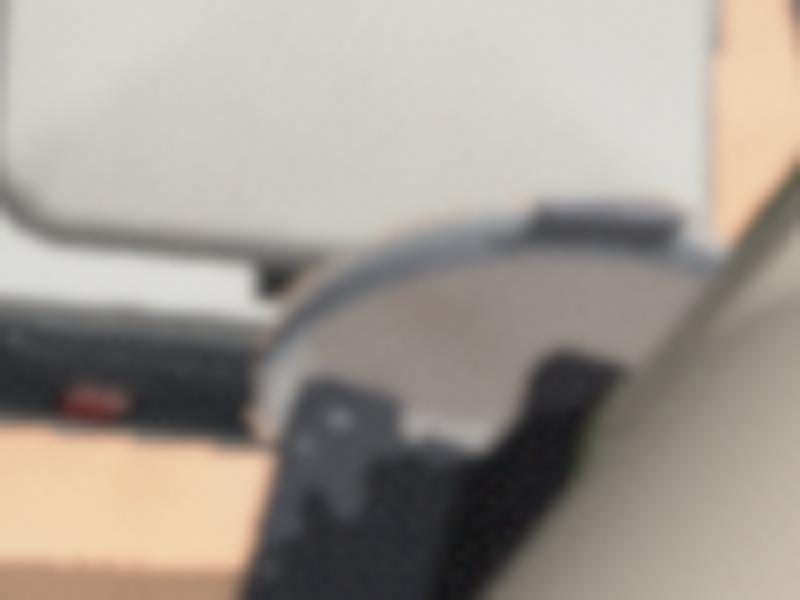

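Request:
play_rows --rows '[[[-40, 0, 0], -3.4, 110], [[-40, 0, 0], -3.4, 255], [[-40, 0, 0], -3.4, 255], [[-40, 0, 0], -3.4, 255], [[0, 0, 0], 0, 255]]'

```text
clock: 23.98
eef_pos: [0.4562, -0.316, 0.3327]
eef_rot: [0.704, -0.073, -0.702, -0.072]
ft_force: [-0.5, 0.4, -1.0]
gripper_width: 0.0174
```

```bash
python3 - <<'E'
from h import *
plan([.612,-.349,.33],-102,5,g=255)
E
```

```text
[[[0.5, 0.1, -31.8], np.float64(0.04), 255], [[0.5, 0.1, -31.8], np.float64(0.04), 255], [[0.5, 0.0, -31.8], np.float64(0.04), 255], [[0.5, 0.0, -31.8], np.float64(0.04), 255], [[0.5, -0.0, -31.8], np.float64(0.04), 255]]
```

Request:
play_rows --rows '[[[0, 0, -32], 0, 255], [[0, 0, -32], 0, 255], [[0, 0, -32], 0, 255], [[0, 0, -32], 0, 255], [[0, 0, -32], 0, 255]]'

```text
clock: 24.6
eef_pos: [0.613, -0.3482, 0.3285]
eef_rot: [-0.702, 0.073, 0.704, 0.074]
ft_force: [-0.3, 0.4, 0.7]
gripper_width: 0.0004
```

Request:
play_rows --rows '[[[0, 0, 0], 0, 255]]'

```text
clock: 24.72
eef_pos: [0.6134, -0.3479, 0.3273]
eef_rot: [-0.702, 0.073, 0.705, 0.073]
ft_force: [0.1, 0.6, -0.2]
gripper_width: 0.0006
```

```bash
python3 - <<'E'
from h import *
s=sense();print(s["eef_pos"],yaw(s["eef_rot"]),s["ft_force"],s["q"],s["gripper_width"])
t=camera("top");c=camera("side")
crop(c,195,40,100,75,8,"pics/s8.png"); crop(t,340,80,100,75,8,"pics/t8.png")
E
```

```text
[ 0.61338662 -0.34792214  0.32725221] -101.82409671823358 [ 0.05991922  0.58134403 -0.22818491] [-0.0915622   0.66037614  1.00926126  1.09391785 -0.54570084  1.64671329
 -1.01449593] 0.0005708263482626728
```

View pics/s8.png

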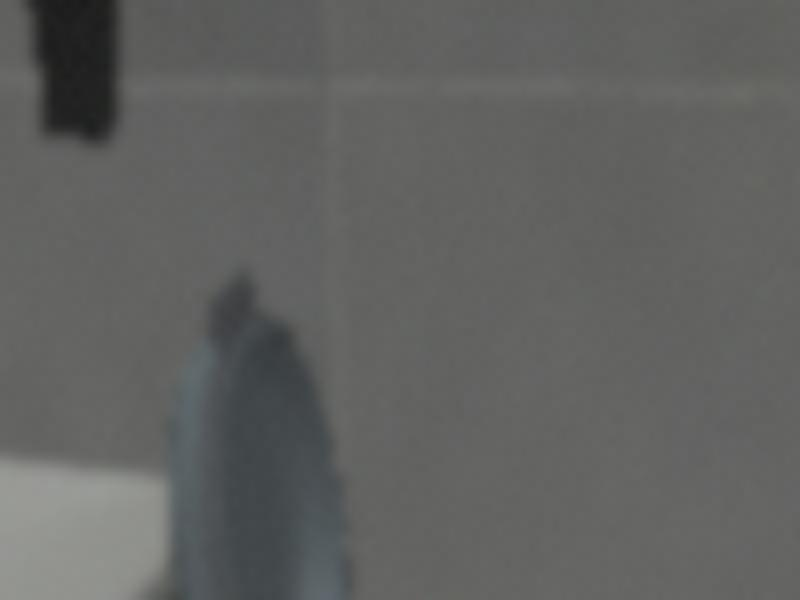

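View pics/t8.png

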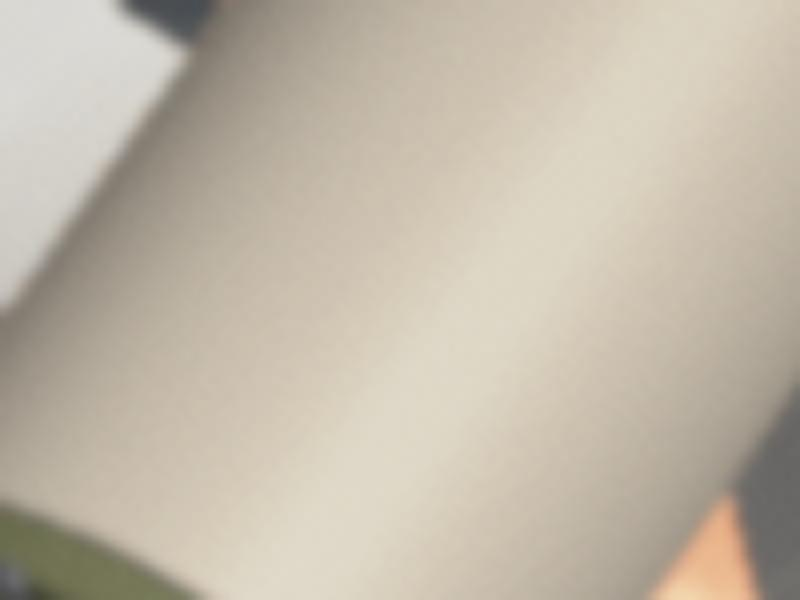

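Request:
play_rows --rows '[[[25, 0, 0], 0, 255], [[30, 0, 0], 0, 255], [[20, 0, 0], 0, 255], [[10, 0, 0], 0, 255], [[0, 0, 0], 0, 255]]'

```text
clock: 25.45
eef_pos: [0.612, -0.348, 0.2456]
eef_rot: [-0.703, 0.073, 0.703, 0.073]
ft_force: [-0.1, 0.5, -0.1]
gripper_width: 0.0002
```

```bash
python3 - <<'E'
from h import *
s=sense();print(s["eef_pos"],yaw(s["eef_rot"]),s["ft_force"])
c=camera("side")
crop(c,195,40,100,75,8,"pics/s9.png")
E
```

```text
[ 0.61201596 -0.34798271  0.24564675] -101.85407742298543 [-0.09994251  0.49313179 -0.0645969 ]
```

View pics/s9.png

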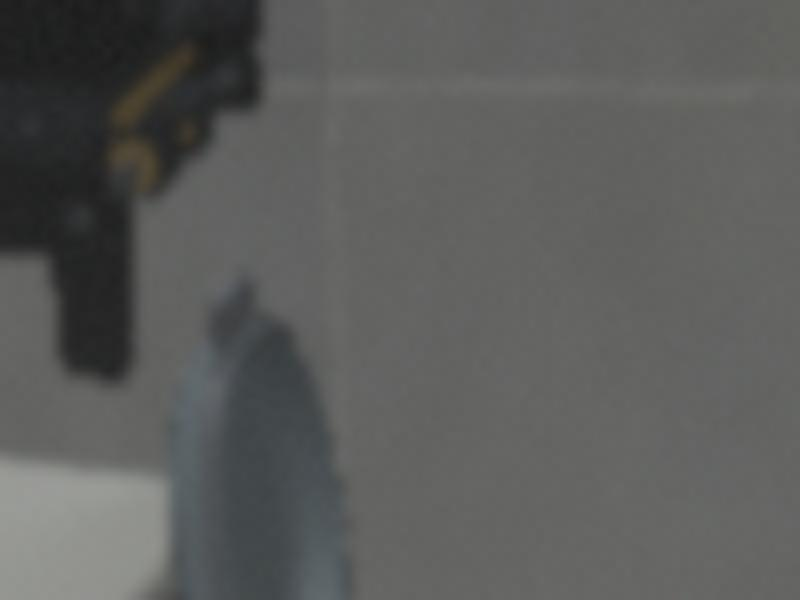

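Request:
play_rows --rows '[[[9, 0, 5], 0, 255], [[0, 0, 8], 0, 255], [[0, 0, 5], 0, 255], [[0, 0, 4], 0, 255]]'

```text
clock: 26.0
eef_pos: [0.5903, -0.3436, 0.2371]
eef_rot: [0.704, -0.073, -0.703, -0.073]
ft_force: [0.4, 0.2, -0.8]
gripper_width: 0.0004
```

Request:
play_rows --rows '[[[0, 0, 4], 0, 255], [[0, 0, 4], 0, 255], [[0, 0, 4], 0, 255]]'

```text
clock: 26.38
eef_pos: [0.5788, -0.3411, 0.2368]
eef_rot: [0.703, -0.073, -0.703, -0.073]
ft_force: [0.6, -0.2, -0.7]
gripper_width: 0.0007
```

Request:
play_rows --rows '[[[0, 0, 4], 0, 255], [[0, 0, 4], 0, 255], [[0, 0, 4], 0, 255]]'

```text
clock: 26.75
eef_pos: [0.5669, -0.3386, 0.2367]
eef_rot: [-0.703, 0.073, 0.703, 0.073]
ft_force: [0.3, -0.5, -0.0]
gripper_width: -0.0
```

Request:
play_rows --rows '[[[0, 0, 5], 0, 255], [[0, 0, 5], 0, 255], [[0, 0, 5], 0, 255], [[0, 0, 5], 0, 255]]'

```text
clock: 27.25
eef_pos: [0.5472, -0.3345, 0.2367]
eef_rot: [0.703, -0.073, -0.703, -0.073]
ft_force: [0.2, 0.7, 0.5]
gripper_width: 0.0005
```

```bash
python3 - <<'E'
from h import *
s=sense();print(s["eef_pos"],s["ft_force"])
c=camera("side")
crop(c,195,40,100,75,8,"pics/s10.png")
E
```

```text
[ 0.54722015 -0.33450886  0.23671304] [0.21663506 0.65021839 0.54420297]
```

View pics/s10.png

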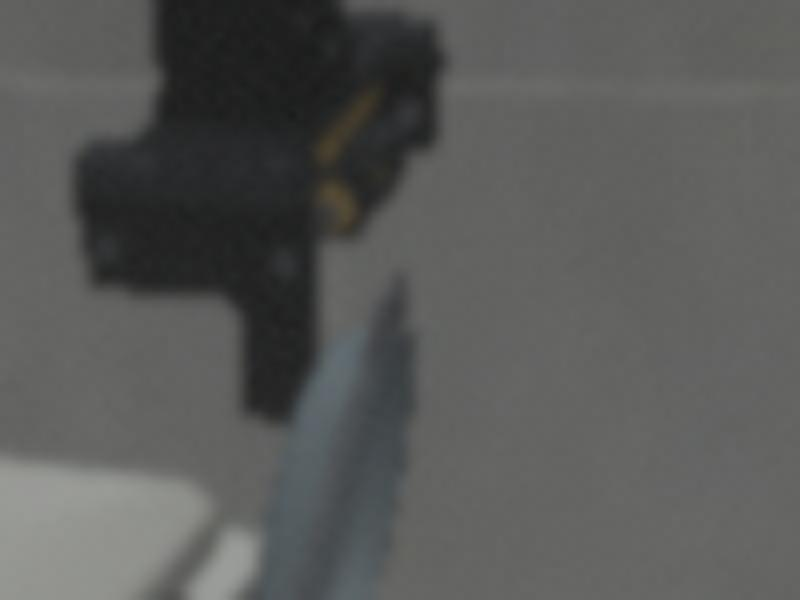

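Request:
play_rows --rows '[[[0, 0, 5], 0, 255], [[0, 0, 5], 0, 255], [[0, 0, 5], 0, 255], [[0, 0, 5], 0, 255], [[0, 0, 5], 0, 255]]'

```text
clock: 27.92
eef_pos: [0.5228, -0.3294, 0.2367]
eef_rot: [-0.703, 0.073, 0.703, 0.073]
ft_force: [-1.0, -0.2, 0.7]
gripper_width: 0.0007
```

```bash
python3 - <<'E'
from h import *
s=sense();print(s["eef_pos"],s["ft_force"])
c=camera("side")
crop(c,195,40,100,75,8,"pics/s11.png")
E
```

```text
[ 0.52278034 -0.32935397  0.23669493] [-1.02227382 -0.23984852  0.74018693]
```

View pics/s11.png

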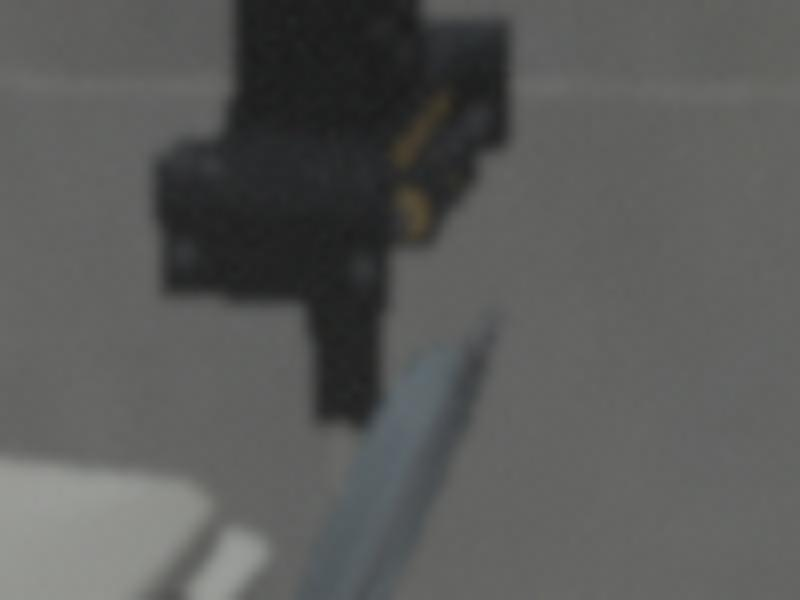

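Request:
play_rows --rows '[[[0, 0, 5], 0, 255], [[0, 0, 4], 0, 255], [[-10, 0, 0], 0, 255], [[-30, 0, -5], 0, 255], [[-40, 0, 0], 0, 255]]'

```text
clock: 28.6
eef_pos: [0.5194, -0.3282, 0.3177]
eef_rot: [-0.703, 0.073, 0.704, 0.073]
ft_force: [-0.6, 0.1, -0.2]
gripper_width: 0.0008
```

Request:
play_rows --rows '[[[0, 0, 0], 0, 255], [[0, 0, 0], 0, 255], [[0, 0, 0], 0, 255], [[0, 0, 0], 0, 255], [[0, 0, 0], 0, 255]]'

```text
clock: 29.22
eef_pos: [0.5191, -0.3285, 0.3164]
eef_rot: [-0.703, 0.073, 0.704, 0.073]
ft_force: [-0.4, 0.1, 0.8]
gripper_width: 0.0005
```

Request:
play_rows --rows '[[[0, 0, 0], 0, 255], [[0, 0, 0], 0, 255], [[0, 0, 0], 0, 255], [[0, 0, 0], 0, 255], [[0, 0, 0], 0, 255]]'

```text
clock: 29.85
eef_pos: [0.5192, -0.3286, 0.3167]
eef_rot: [-0.703, 0.073, 0.703, 0.073]
ft_force: [0.1, -0.6, 0.0]
gripper_width: 0.0005
```

```bash
python3 - <<'E'
from h import *
s=sense();print(s["clock"],s["eef_pos"],s["ft_force"])
c=camera("side");t=camera("top")
crop(c,195,70,100,75,8,"pics/s12.png")
cv2.imwrite("pics/t12.png",cv2.resize(t["pixels"][:,:,::-1],(800,600)))
E
```

```text
29.85 [ 0.51923379 -0.328607    0.31669183] [ 0.06992447 -0.63541262  0.04675629]
```

View pics/s12.png

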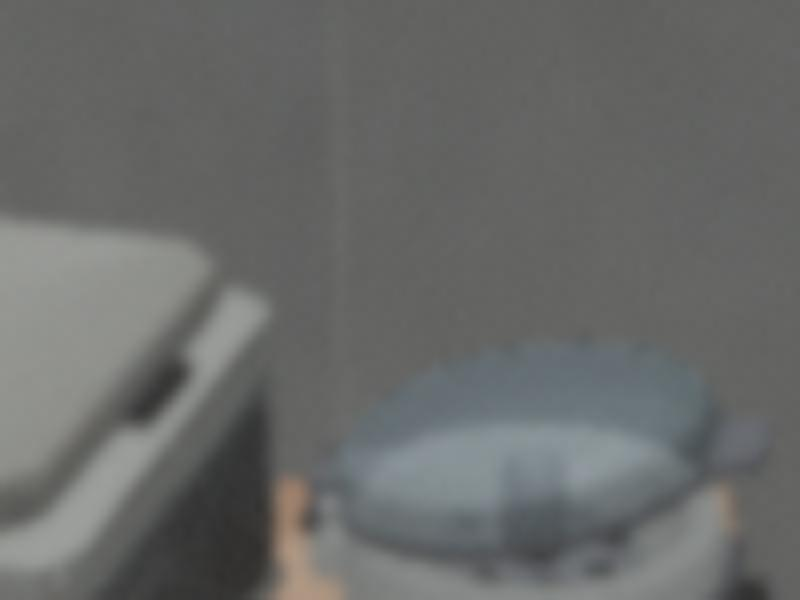

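View pics/t12.png

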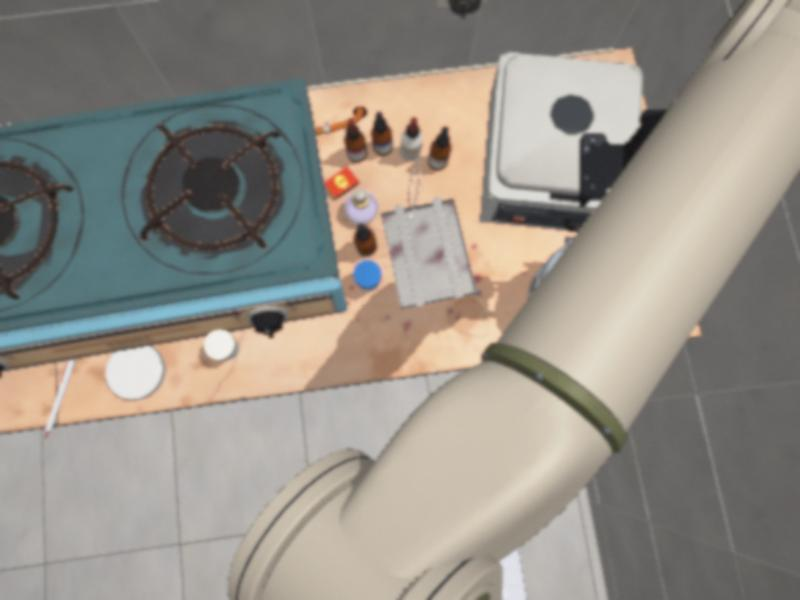

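Side view shows the lid sinking, still slightly open (tab at about (740,445) in the crop); the bottle and cups are unmoved in the top view. I'll wait for it to finish.

Request:
play_rows --rows '[[[-20, 0, 0], 0, 255], [[0, 0, 0], 0, 255], [[0, 0, 0], 0, 255], [[0, 0, 0], 0, 255], [[0, 0, 0], 0, 255]]'

```text
clock: 30.58
eef_pos: [0.5192, -0.3285, 0.3363]
eef_rot: [-0.703, 0.073, 0.704, 0.073]
ft_force: [-0.2, 0.2, 0.2]
gripper_width: 0.0006
```

Request:
play_rows --rows '[[[0, 0, 0], 0, 255], [[0, 0, 0], 0, 255], [[0, 0, 0], 0, 255], [[0, 0, 0], 0, 255], [[0, 0, 0], 0, 255]]'

```text
clock: 31.2
eef_pos: [0.5192, -0.3286, 0.3367]
eef_rot: [0.703, -0.073, -0.703, -0.073]
ft_force: [-0.9, 0.2, -0.2]
gripper_width: 0.0006
```

Request:
play_rows --rows '[[[0, 0, 0], 0, 255], [[0, 0, 0], 0, 255], [[0, 0, 0], 0, 255], [[0, 0, 0], 0, 255], [[0, 0, 0], 0, 255]]'

```text
clock: 31.82
eef_pos: [0.5192, -0.3286, 0.3367]
eef_rot: [0.703, -0.073, -0.703, -0.073]
ft_force: [0.2, -0.6, -0.3]
gripper_width: 0.0007
```

```bash
python3 - <<'E'
from h import *
s=sense();print(s["clock"],s["eef_pos"],s["ft_force"])
c=camera("side")
crop(c,195,90,100,75,8,"pics/s13.png")
k=lambda p:((proj(c,p)-[195,90]+.5)*8-.5)[0].round(1)
h=np.array([.532,-.3315,.0985]);X=np.array([np.cos(-.2164),np.sin(-.2164),0]);Z=np.array([0,0,1])
for th in(0,.04,.1,.2):
    for r in(.147,.157,.167): print(th,r,k(h+r*(-np.cos(th)*X+np.sin(th)*Z)))
E
```

```text
31.825 [ 0.51923289 -0.32860496  0.33669507] [ 0.22579627 -0.57964452 -0.30029969]
0 0.147 [714.4 370.9]
0 0.157 [741.5 374. ]
0 0.167 [768.6 377.1]
0.04 0.147 [715.  356.4]
0.04 0.157 [742.2 358.6]
0.04 0.167 [769.5 360.7]
0.1 0.147 [714.7 334.5]
0.1 0.157 [742.  335.1]
0.1 0.167 [769.4 335.7]
0.2 0.147 [710.9 297.5]
0.2 0.157 [738.2 295.5]
0.2 0.167 [765.6 293.5]
```

View pics/s13.png

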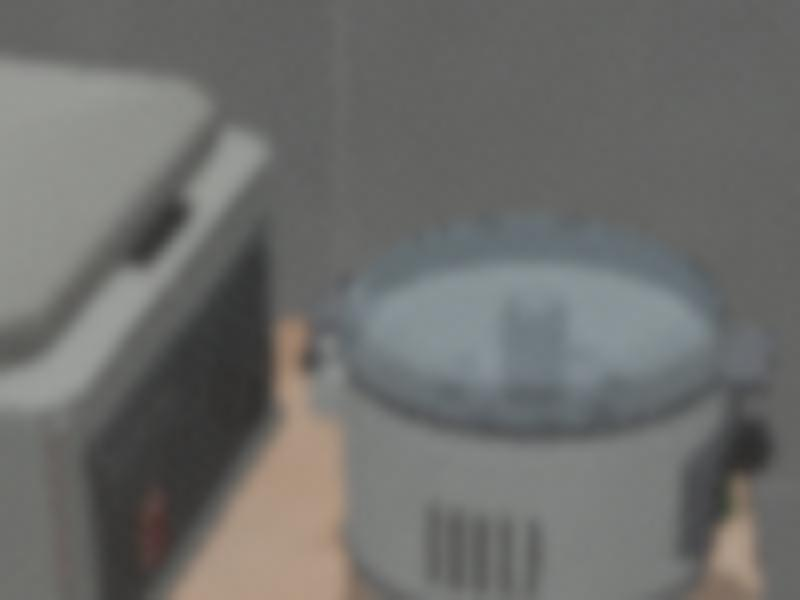

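Request:
play_rows --rows '[[[0, 0, 0], 0, 255], [[0, 0, 0], 0, 255], [[0, 0, 0], 0, 255], [[0, 0, 0], 0, 255], [[0, 0, 0], 0, 255]]'

```text
clock: 32.5
eef_pos: [0.5192, -0.3286, 0.3367]
eef_rot: [-0.703, 0.073, 0.703, 0.073]
ft_force: [0.0, -0.2, -0.1]
gripper_width: 0.0006
```

Request:
play_rows --rows '[[[0, 0, 0], 0, 255], [[0, 0, 0], 0, 255], [[0, 0, 0], 0, 255], [[0, 0, 0], 0, 255], [[0, 0, 0], 0, 255]]'

```text
clock: 33.12
eef_pos: [0.5192, -0.3286, 0.3367]
eef_rot: [0.703, -0.073, -0.703, -0.073]
ft_force: [0.6, 0.3, -0.5]
gripper_width: 0.0004
```

```bash
python3 - <<'E'
from h import *
c=camera("side")
crop(c,235,110,60,45,13,"pics/s14.png")
k=lambda p:((proj(c,p)-[235,110]+.5)*13-.5)[0].round(1)
h=np.array([.532,-.3315,.0985]);X=np.array([np.cos(-.2164),np.sin(-.2164),0]);Z=np.array([0,0,1]);Y=np.cross(Z,X)
for th in(0,.04,.08):
    for dz in(-.003,0,.003): print(th,dz,[k(h+r*(-np.cos(th)*X+np.sin(th)*Z)+dz*Z+y*Y) for r,y in((.147,.02),(.167,.02),(.167,-.02))])
E
```

```text
0 -0.003 [array([625.5, 396.4]), array([714.7, 406.9]), array([741.7, 324.4])]
0 0 [array([626.3, 384.4]), array([715.5, 394.9]), array([742.6, 312.6])]
0 0.003 [array([627. , 372.4]), array([716.4, 382.9]), array([743.6, 300.8])]
0.04 -0.003 [array([626.4, 372.8]), array([716. , 380.1]), array([743.2, 298.1])]
0.04 0 [array([627.2, 360.8]), array([716.9, 368. ]), array([744.1, 286.2])]
0.04 0.003 [array([627.9, 348.6]), array([717.8, 355.8]), array([745. , 274.3])]
0.08 -0.003 [array([626.3, 349. ]), array([716.2, 352.9]), array([743.5, 271.4])]
0.08 0 [array([627. , 336.9]), array([717.1, 340.7]), array([744.4, 259.4])]
0.08 0.003 [array([627.8, 324.7]), array([718. , 328.5]), array([745.3, 247.4])]
```

View pics/s14.png

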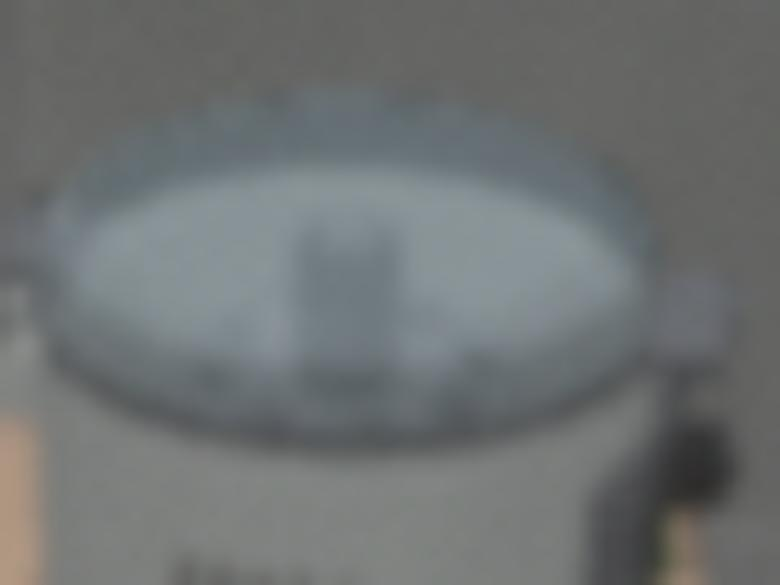

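```bash
python3 - <<'E'
from h import *
c=camera("side")
x0,y0,w,h,k=230,105,70,50,11
a=cv2.resize(c["pixels"][y0:y0+h,x0:x0+w,::-1],None,fx=k,fy=k,interpolation=cv2.INTER_CUBIC)
H=np.array([.532,-.3315,.0985]);X=np.array([np.cos(-.2164),np.sin(-.2164),0]);Z=np.array([0,0,1]);Y=np.cross(Z,X)
t=np.linspace(0,2*np.pi,120)
for th,col in((0,(0,0,255)),(.05,(0,255,0))):
  for d,r in((0,.072),(.021,.06)):
    u=-np.cos(th)*X+np.sin(th)*Z; n=np.sin(th)*X+np.cos(th)*Z
    p=H+(.078+r*np.cos(t))[:,None]*u+(r*np.sin(t))[:,None]*Y+d*n
    cv2.polylines(a,[np.int32(((proj(c,p)-[x0,y0]+.5)*k-.5).round())],True,col,1)
cv2.imwrite("pics/s15.png",a)
crop(c,x0,y0,w,h,k,"pics/s15b.png")
b=cv2.imread("pics/side0_raw.png")[y0:y0+h,x0:x0+w]; cv2.imwrite("pics/s15c.png",cv2.resize(b,None,fx=k,fy=k,interpolation=cv2.INTER_CUBIC))
E
```

```text
(no output)
```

View pics/s15.png

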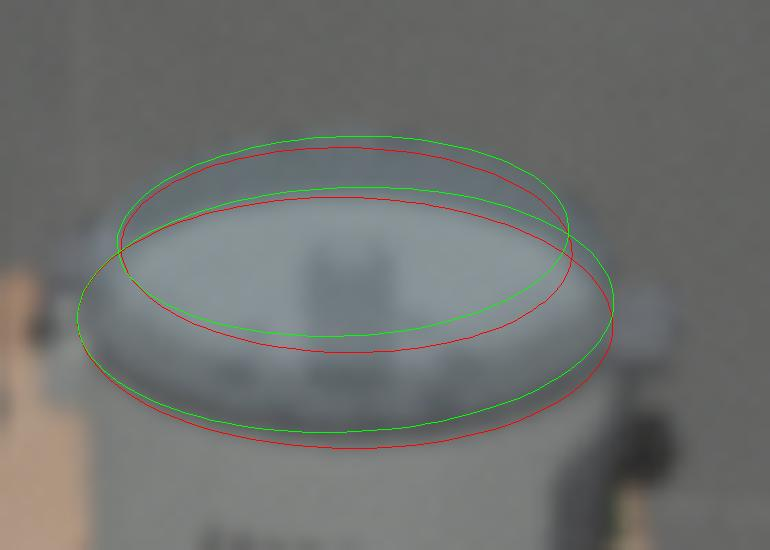

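View pics/s15c.png

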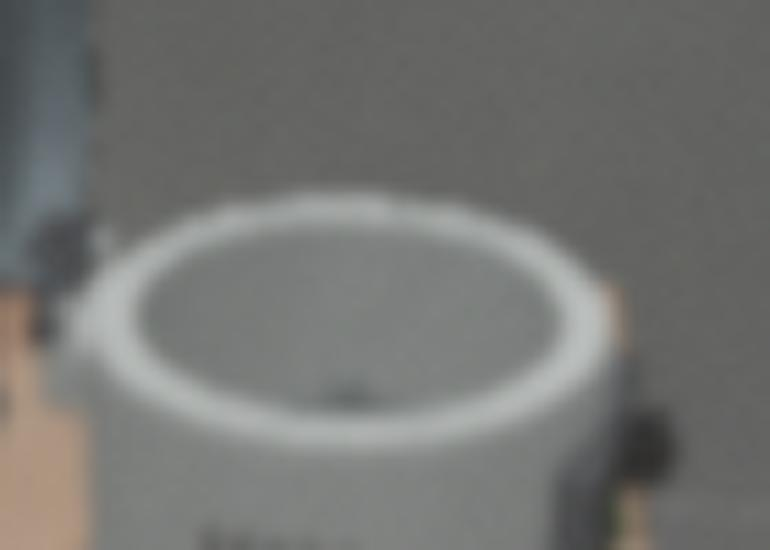

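```bash
python3 - <<'E'
from h import *
c=camera("side")
im=np.mean([c["pixels"].astype(float)]+[camera("side")["pixels"].astype(float) for _ in range(3)],0)
c["pixels"]=np.clip((im-60)*2.2,0,255).astype(np.uint8)
crop(c,232,122,64,28,12,"pics/s16.png")
k=12
for x in (.25,.5,.75): pass
H=np.array([.456,-.3147,.098]);t=np.linspace(0,2*np.pi,720)
uv=(proj(c,np.c_[H[0]+.072*np.cos(t),H[1]+.072*np.sin(t),0*t+.098])-[232,122]+.5)*k-.5
for x in(80,150,250,350,450,550,620):
    s=uv[np.abs(uv[:,0]-x)<6]; print(x,s[:,1].max().round())
E
```

```text
80 203.0
150 248.0
250 278.0
350 287.0
450 280.0
550 255.0
620 212.0
```

View pics/s16.png

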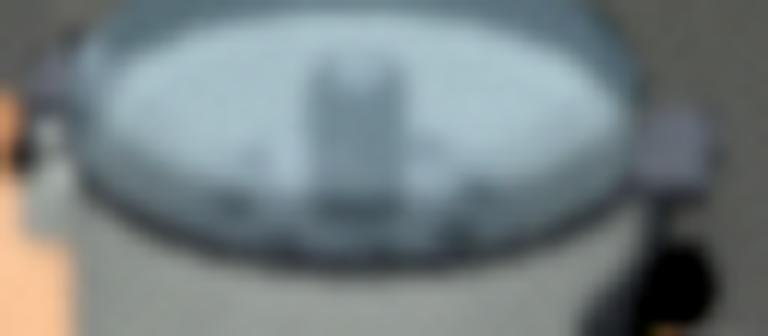

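```bash
python3 - <<'E'
from bench import *
s=sense();print(s["clock"],s["ft_force"]);print(finish_job())
E
```

```text
33.425 [-0.02684512 -0.60386616  0.35860097]
the job is handed in; nothing more can be done
None
```

I put the rotor back on the spindle, closed the lid and handed the job in at 33.4 s. `finish_job` reports no verdict, so the checks below are my own.

- **Rotor:** I picked it up by the knob, lowered it over the spindle and met the cross bar with the tool at z = 0.1115 m. Pressing about 7 N (11 N at most, briefly), I turned it about 43°, until the force fell away. It then went down freely to the seat at tool z = 0.106 m, 5.5–5.7 mm lower, as the drawing says. I let go there. The side view then showed the knob top about where a seated rotor should have it.
- **Lid:** I pushed it from behind with closed fingers, at about 1 N by the readings taken, until it sank shut by itself. In the last side view its seam runs parallel to the housing rim within about 2 of 300 enlarged pixels, so I take the lid as shut.
- **Check that disagreed:** measured on its own, the finger tab looked about 4–5 mm higher than I expected, which would mean an opening of about 0.05 rad. The seam sits higher by the same amount all the way round. I put that down to a height offset in the lid or the calibration rather than an open lid.
- **Surroundings:** in the last top view the bottle and both cups look to be where they stood at the start. The gripper stood clear, about 0.2 m above the lid, with force readings near zero.

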